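# Pack the nest-box kit carton on the sloping stand

### The job

Finish packing the nest-box kit: put the big perch block, the sanding block and the round wax tin into the shallow cardboard carton on the sloping stand, together with the small wooden block that already lies in it. All four must end up inside the carton, side by side and flat on its bottom, the right way up, none on top of another or riding up on a wall. Leave the loose hole plug and the pliers where they are.

Things in the scene. Friction and masses are not known exactly. Their poses are not given: they have to be found in the camera images.
- stand: Plywood packing stand, fixed to the bench: base 150 x 246 mm, a sloping board hinged over it, a ledge along the board's low edge. Origin: centre of its underside. z is up; +x points level from the low to the high edge (away from the robot within 0.25 rad). The board rises 0.49 rad (28 degrees) towards +x; its high edge stands 0.10 m above the bench.
- carton_floor (a point): Centre of the inner bottom of the brown cardboard carton fixed on the sloping board. z is square to that bottom, so it leans 28 degrees towards the robot; x runs up the slope (short side), y level along the long side. Inside 122 (x) by 218 (y) mm, 16 mm deep; walls 4 mm. Packed things stand above the walls. The stand's ledge in front is lower than the rim.
- packed_block: Small dark weathered wooden block, 40 x 80 x 22 mm (its x, y, z), loose, already in the carton: flat, against the low wall, its length along the carton's y, its middle within about 10 mm of the middle of that wall, so the free widths beside it (+y and -y) differ: 60 to 78 mm each, 138 together. Origin: centre of its underside.
- perch_block: Big sawn perch block of light wood, 50 x 95 x 28 mm (its x, y, z), about 0.05 kg, lying flat on the bench. Origin: centre of its underside, z up.
- sanding_block: Cork sanding block with abrasive paper round its lower half, 62 x 110 x 38 mm (its x, y, z), about 0.07 kg, lying flat on the bench. Origin: centre of its underside, z up.
- wax_tin: Round closed tin of wax, yellow-brown, 67 mm in diameter, 36 mm high, about 0.12 kg, standing on the bench. Origin: centre of its underside, z up.
- hole_plug: Bystander: wooden disc 46 mm in diameter, 20 mm high, loose on the bench among the things to be packed. Origin: centre of its underside.
- pliers: Bystander: pliers with blue handles, 62 x 171 x 14 mm, lying near the robot, left of the middle. Origin: their middle.
Things that resemble listed ones, but are neither listed nor needed, are in the scene too. Leave any pink or red look-alike of the sanding_block alone.

How it is judged:
By the outcome, as a careful person would: the job done as asked, in the order asked, and still so for the second after the job is handed in, with the robot touching nothing.
It also fails if it takes over 67 s, if anything falls off the work surface, if the arm or the gripper's body presses on something with over 40 N, if the wrist force passes 120 N, or if a joint passes its speed limit or range.

### The arm

A 7-joint arm with a two-finger parallel gripper is mounted at the origin on a cart in front of the work surface, level with it; the furniture and walls round the work are solid. World frame = base frame: x ahead of the robot, y to its left, z up, the work surface at z = 0. Lengths are in m, angles in rad, forces in N, time in s.
With the tool pointing down it reaches from about 0.4 to 0.875 m from the base axis. Payload 19.3 kg.
Tool frame: the origin (TCP) lies on the centre line of the jaws, within the pads' length; the fingertips stand 11 mm ahead of it and the grasp point (between the pads) lies 8 mm behind it; y points along the fingers, x is the direction in which the jaws open and shut, and the axes are right-handed (so a half turn about y gives the same grasp; the last joint's range is limited). The gripper opens to 85 mm and grips with 20 to 120 N. Pads are 22 mm wide; open, the fingers measure 114 mm over their backs; the gripper's body (76 mm by 85 mm) begins 54 mm behind the grasp point. The pads swing forward as they close: fully open they stand 13 mm farther back than shut.
Start: joints at [1.101, 0.521, -0.036, 1.599, 0.021, 1.021, -0.113], TCP at [0.243, -0.576, 0.242] pointing down, gripper open.
Joint ranges: [-2.91, 2.91], [-0.3, 2.13], [-1.5, 1.42], [0.17, 2.43], [-1.26, 4.41], [0.16, 1.93], [-2.52, 2.52]. Speed limits (rad/s): [1.89, 1.89, 2.39, 2.39, 3.01, 3.01, 3.01].

### API

Orientations are given as [roll, pitch, yaw] about the fixed x, y, z axes, in that order (R = Rz(yaw) Ry(pitch) Rx(roll)).
In Python, from workcell import monitor, cams, bot gives the robot as it stands.
- The arm moves only by the tool send_rows, never from a script. Its argument "series" is text: rows parted by semicolons, each of 7 numbers parted by spaces: the turn, a rotation vector about the tool's x, y, z in rad, then the shift along the tool's x, y, z in mm, then the opening, from 0 (shut) to 1 (fully open). In form: ax ay az tx ty tz claw; .... A call has 1 to 20 rows; each row is the pose to reach, as a shift and turn from the pose commanded when the call began, along the tool's axes at that moment; what a row does not reach only later rows make up. A row lasts 1/12 s, in which the tool goes at most 41.7 mm and 7.16 degrees, less where a joint would pass 70% of its speed; a pose out of reach is approached as far as the arm can. A call with a gripper value outside its range is refused whole. The fingers move at their own pace and stop on an object; "force" is the grip in N (left out, the last holds). Time passes only in rows, so rows that repeat a pose let the fingers close. It gives the time, the measured TCP pose, the force and the opening at its end, in the units of the state.
- monitor.observe(): the state, without advancing time (a new reading comes with each control period).
- cams.grab_frame(name): name is "side" or "top"; returns the picture (384x512x3 uint8, red, green, blue); there is no depth.
- cams.get_calibration(name): a dict with "mtx" (3x3 intrinsics, pixels), "k1" (the pictures are not rectified: a ray, as slopes to the right and down, at radius r is drawn at 1 + k1 r^2 times it, then the intrinsics apply), "origin" and "attitude" of the camera in the world. Camera axes: x right, y down, z forward; pixel columns grow to the right and rows downward; lengths in m; the calibration is good to about 2 mm. A picture is of the moment at which its call begins. get_calibration takes no time and is no camera call.
- bot.job_done(): hands the job in, once; it reports no verdict.
The state is a dict: "clock": time; "qpos": joint angles; "qd": joint speeds; "joint_efforts": joint torques, N m; "position": TCP position; "tool_rot": TCP orientation; "force": force on the tool from outside, world axes, zero at the start; "moment": the same for the moment, N m; "grip_width": finger opening in m.
Only numpy, scipy, OpenCV 4.12 (cv2) and the standard library are available. Lean on these libraries where they do the work, as an engineer would, in place of code of your own. Each camera call takes 0.05 s, during which the arm holds its last target.

## Working session

There is one attempt and no reset: what is moved stays moved. The work goes in short steps, Python scripts to look and compute and a tool call to move; the robot and the scene stay as the last step left them, time stands still between calls to the robot, and variables do not carry over. Pictures are saved under pics/ and viewed, and the job is handed in when it is done.

Besides the shell and the picture viewer there is one more tool, called after "Request:" as a command line: name --argument value ..., lists and objects as JSON in quotes. send_rows: Moves the arm, as the interface text tells. Its arguments: {"type":"object","properties":{"series":{"type":"string"},"force":{"type":"number"}},"required":["series"]}

```bash
ls; mkdir -p pics; python3 - <<'E'
from workcell import monitor, cams, bot
import cv2
print(monitor.observe())
for n in ("side","top"):
    im=cams.grab_frame(n); cv2.imwrite(f"pics/{n}0.png",cv2.resize(im[:,:,::-1],None,fx=1.5,fy=1.5)); cv2.imwrite(f"pics/raw_{n}0.png",im[:,:,::-1])
    print(n,cams.get_calibration(n))
E
```

```text
pics
{'clock': 0.0, 'qpos': array([ 1.10077176,  0.52203262, -0.03632886,  1.59998428,  0.02120897,
        1.02109662, -0.11279574]), 'qd': array([-5.24212022e-04, -3.43657826e-05,  2.57202709e-04,  9.98449805e-05,
       -7.38512200e-04,  1.65804064e-03, -1.83372930e-04]), 'joint_efforts': array([ 7.18703286e-04, -9.27139950e+01,  1.98056437e+00, -3.69942927e+01,
        1.79323921e-02,  8.15765932e-03,  4.86713475e-05]), 'position': array([ 0.24312863, -0.57542938,  0.24172261]), 'tool_rot': array([-1.57088372e+00,  1.13221068e-03, -1.17097199e+00]), 'force': array([ 0.24625252, -0.15656778, -0.46647183]), 'moment': array([-0.03324105, -0.03129602,  0.03381777]), 'grip_width': 0.08525187059868833}
side {'mtx': array([[452.02157819,   0.        , 243.11779128],
       [  0.        , 452.02157819, 192.64734817],
       [  0.        ,   0.        ,   1.        ]]), 'k1': -0.1309389186240203, 'origin': array([-0.86606715,  0.42131964,  0.72490961]), 'attitude': array([-1.98716868e+00,  2.71809849e-04, -1.93198869e+00])}
top {'mtx': array([[362.22609869,   0.        , 255.62041242],
       [  0.        , 362.22609869, 192.57588358],
       [  0.        ,   0.        ,   1.        ]]), 'k1': -0.07695647054709599, 'origin': array([ 0.32321693, -0.1022421 ,  1.10388316]), 'attitude': array([-2.96368349, -0.00721306, -1.57880993])}
```

View pics/top0.png

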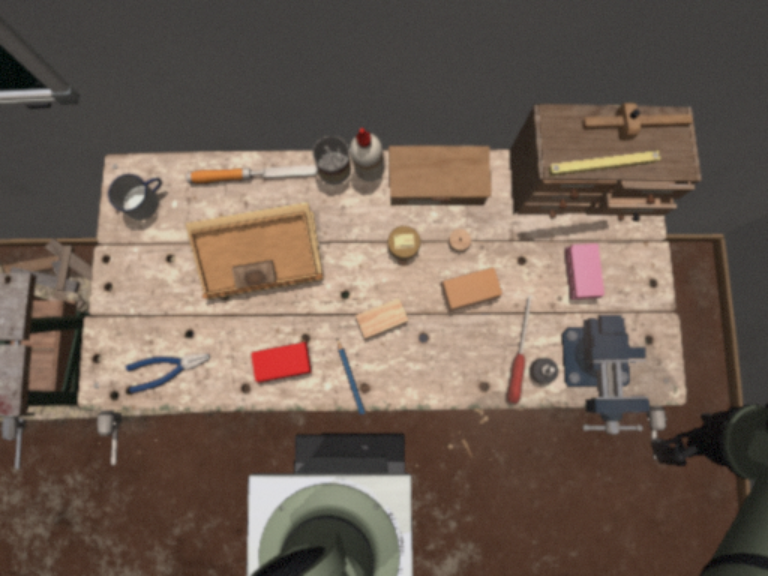

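View pics/side0.png

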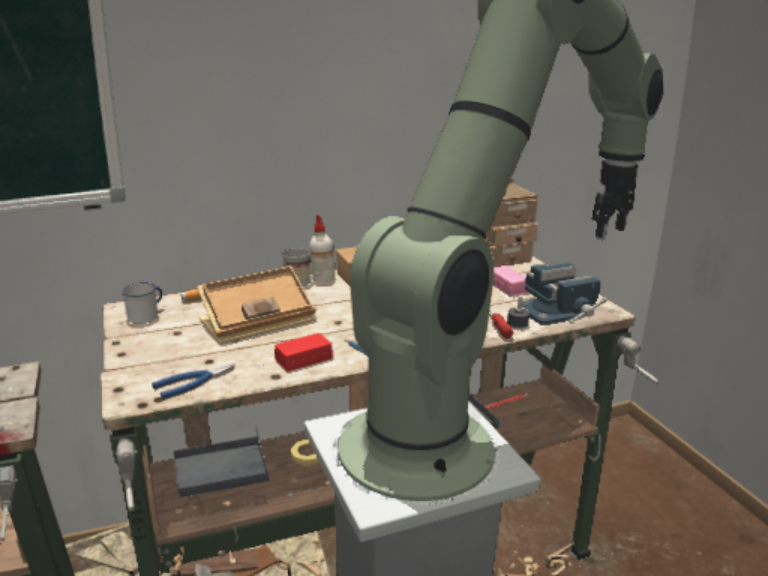

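```bash
cat > h.py <<'E'
import numpy as np, cv2
from scipy.spatial.transform import Rotation as R
from workcell import monitor, cams, bot
def cam(n):
    c=cams.get_calibration(n); return c["mtx"],c["k1"],np.array(c["origin"]),R.from_euler("xyz",c["attitude"]).as_matrix()
def ray(n,uv):
    K,k,o,A=cam(n); uv=np.atleast_2d(np.float64(uv))
    p=cv2.undistortPoints(uv.reshape(-1,1,2),K,np.array([k,0,0,0.])).reshape(-1,2)
    return o,np.c_[p,np.ones(len(p))]@A.T
def onplane(n,uv,z=0,p0=None,nrm=(0,0,1)):
    o,d=ray(n,uv); p0=np.array([0,0,z]) if p0 is None else np.array(p0); nrm=np.array(nrm)
    t=((p0-o)@nrm)/(d@nrm); return o+d*t[:,None]
def proj(n,P):
    K,k,o,A=cam(n); q=(np.atleast_2d(P)-o)@A; s=q[:,:2]/q[:,2:]; s=s*(1+k*(s**2).sum(1,keepdims=True))
    return s*K[0,0]+K[:2,2]
def crop(im,u0,v0,u1,v1,f,name):
    cv2.imwrite(name,cv2.resize(im[v0:v1,u0:u1,::-1],None,fx=f,fy=f,interpolation=cv2.INTER_CUBIC))
E
python3 - <<'E'
import cv2
from h import *
im=cv2.imread("pics/raw_top0.png")[:,:,::-1]
crop(im,115,125,225,210,7,"pics/c1.png"); crop(im,225,140,345,235,6,"pics/c2.png")
p=monitor.observe()["position"]; print(proj("side",[p,p-[0,0,.011]])*1.5)
im=cv2.imread("pics/raw_side0.png")[:,:,::-1]
crop(im,380,90,450,170,7,"pics/c3.png")
E
```

```text
[[609.96819518 234.3373981 ]
 [609.29072253 239.04048713]]
```

View pics/c1.png

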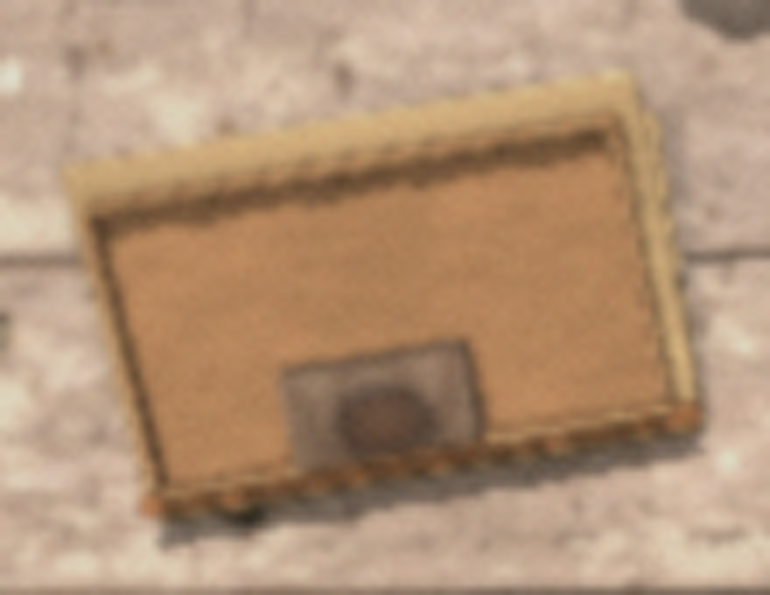

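View pics/c2.png

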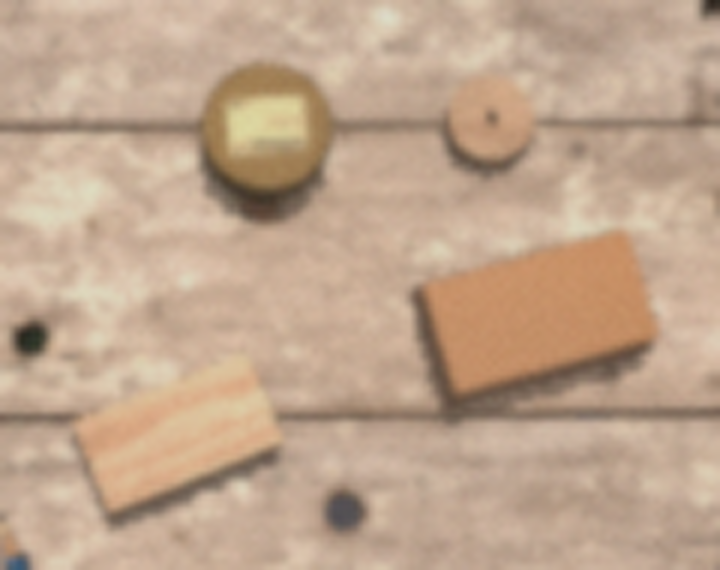

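View pics/c3.png

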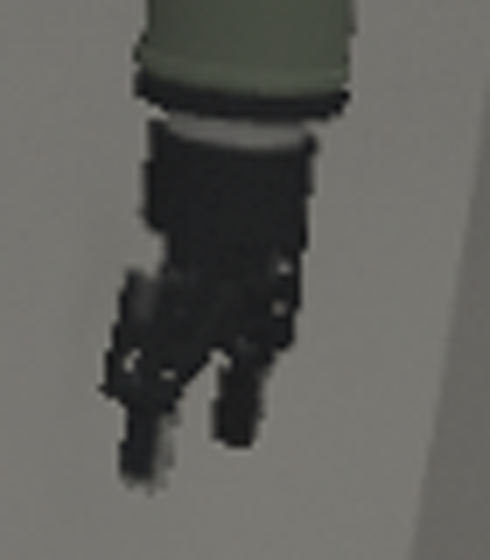

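```bash
python3 - <<'E'
import cv2
from h import *
im=cv2.imread("pics/raw_side0.png")[:,:,::-1]
crop(im,125,170,220,235,8,"pics/c4.png")
im=cv2.imread("pics/raw_top0.png")
hsv=cv2.cvtColor(im,cv2.COLOR_BGR2HSV)
f=lambda p,u0,v0,s:[(p[0]+.5)/s-.5+u0,(p[1]+.5)/s-.5+v0]
for nm,z,cs in (("perch",.028,[(75,427),(245,360),(279,438),(109,512)]),("sand",.038,[(420,290),(628,232),(656,333),(458,393)])):
    P=onplane("top",[f(c,225,140,6) for c in cs],z)
    d=[np.linalg.norm(P[i]-P[(i+1)%4])*1e3 for i in range(4)]
    e=P[0]-P[1]+P[3]-P[2]
    print(nm,P.mean(0).round(4),np.round(d,1),"long yaw",np.degrees(np.arctan2(e[1],e[0])))
P=onplane("top",[f(c,225,140,6) for c in [(265,128),(265-63,128),(265+63,128),(265,64)]],.036);print(P.round(4))
P=onplane("top",[f((490,120),225,140,6)],.02);print("plug",P)
for n,(x,y) in dict(perch=(297,450),sand=(405,440)).items(): pass
print(hsv[210,254],hsv[191,315],hsv[175,300])
for nm,z,lo,hi,roi in (("sand",.038,(5,110,80),(14,255,255),(290,175,340,212)),):
    u0,v0,u1,v1=roi; m=cv2.inRange(hsv,lo,hi); mm=np.zeros_like(m); mm[v0:v1,u0:u1]=m[v0:v1,u0:u1]
    pts=np.argwhere(mm)[:,::-1]; r=cv2.minAreaRect(pts.astype(np.float32)); print(nm,len(pts),r,onplane("top",cv2.boxPoints(r),z).round(4).tolist())
E
```

```text
perch [ 0.4579 -0.1066  0.028 ] [91.4 42.8 92.2 45.7] long yaw 112.24813132129617
sand [ 0.5168 -0.2889  0.038 ] [110.   53.1 104.6  55. ] long yaw 105.85760742156134
[[ 0.6129 -0.1523  0.036 ]
 [ 0.6131 -0.1203  0.036 ]
 [ 0.6127 -0.1843  0.036 ]
 [ 0.6467 -0.1528  0.036 ]]
plug [[ 0.62093869 -0.26945718  0.02      ]]
[ 17  76 221] [ 12 119 197] [ 14  61 201]
sand 661 ((314.3679504394531, 192.03770446777344), (18.95575714111328, 35.30166244506836), 74.05460357666016) [[0.5287, -0.2292, 0.038], [0.5579, -0.3331, 0.038], [0.5019, -0.3463, 0.038], [0.4733, -0.2432, 0.038]]
```

View pics/c4.png

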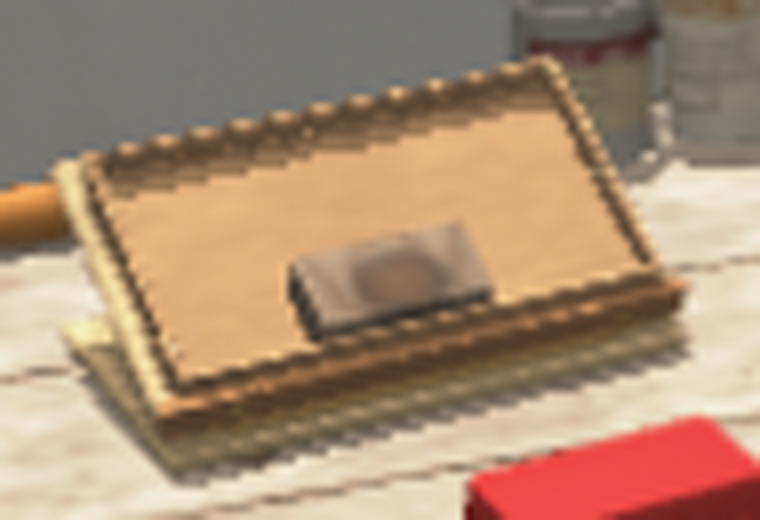

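```bash
python3 - <<'E'
from h import *
f=lambda p,u0,v0,s:[(p[0]+.5)/s-.5+u0,(p[1]+.5)/s-.5+v0]
top=dict(TL=(90,215),TR=(622,125),BR=(688,412),BL=(155,500))
side=dict(TL=(95,160),TR=(545,62),BR=(672,282),BL=(168,398))
T={}
for k in top:
    o1,d1=ray("top",f(top[k],115,125,7)); o2,d2=ray("side",f(side[k],125,170,8))
    d1=d1[0]/np.linalg.norm(d1);d2=d2[0]/np.linalg.norm(d2)
    s=np.linalg.lstsq(np.c_[d1,-d2],o2-o1,rcond=None)[0]
    a,b=o1+s[0]*d1,o2+s[1]*d2; T[k]=(a+b)/2; print(k,T[k].round(4),"gap mm",np.linalg.norm(a-b)*1e3)
for a,b in ("TL","TR"),("BL","BR"),("TL","BL"),("TR","BR"): 
    d=T[a]-T[b]; print(a,b,np.linalg.norm(d)*1e3, d.round(4))
ey=T["TL"]-T["TR"]+T["BL"]-T["BR"]; yaw=np.arctan2(-ey[0],ey[1]); 
ex=T["TL"]-T["BL"]+T["TR"]-T["BR"]; print("yaw",yaw,np.arctan2(ex[1],ex[0]),"slope",np.arctan2(ex[2],np.hypot(*ex[:2])))
C=sum(T.values())/4; print("rim centre",C)
# packed block, top face plane (22mm above floor) given C, yaw
Rc=R.from_euler("z",yaw)*R.from_euler("y",-0.49); M=Rc.as_matrix(); F=C-M[:,2]*.016; print("floor",F)
pb=[(285,372),(468,340),(485,437),(300,470)]
P=onplane("top",[f(c,115,125,7) for c in pb],p0=F+M[:,2]*.022,nrm=M[:,2]); print(((P-F)@M*1e3).round(1))
P=onplane("top",[f(c,115,125,7) for c in top.values()],p0=C,nrm=M[:,2]); print(((P-C)@M*1e3).round(1))
pb=[(290,265),(462,222),(492,290)]
P=onplane("side",[f(c,125,170,8) for c in pb],p0=F+M[:,2]*.022,nrm=M[:,2]); print(((P-F)@M*1e3).round(1))
P=onplane("side",[f(c,125,170,8) for c in side.values()],p0=C,nrm=M[:,2]); print(((P-C)@M*1e3).round(1))
E
```

```text
TL [0.6166 0.2606 0.098 ] gap mm 1.6654608085858496
TR [0.6544 0.0431 0.0982] gap mm 8.253819256043966
BR [0.5458 0.019  0.0301] gap mm 2.9162034418521894
BL [0.5089 0.2507 0.0305] gap mm 5.09365690060761
TL TR 220.74515186589235 [-3.770e-02  2.175e-01 -2.000e-04]
BL BR 234.5627611240296 [-0.0369  0.2316  0.0005]
TL BL 127.51869188206469 [0.1077 0.0099 0.0675]
TR BR 130.41845508424217 [0.1086 0.0241 0.0682]
yaw 0.164558862016917 0.15577769299038674 slope 0.5547363856400422
rim centre [0.58142774 0.14335612 0.06421082]
floor [0.58885603 0.14458967 0.0500935 ]
[[-16.2  45.1  22. ]
 [-15.8 -33.4  22. ]
 [-58.9 -31.6  22. ]
 [-59.6  48.8  22. ]]
[[  62.4  110.5    0. ]
 [  62.2 -114.    -0. ]
 [ -64.7 -118.3    0. ]
 [ -63.5  114.3   -0. ]]
[[-15.9  49.2  22. ]
 [-13.7 -32.6  22. ]
 [-53.1 -30.9  22. ]]
[[  67.6  109.1   -0. ]
 [  70.2 -109.3    0. ]
 [ -67.1 -113.5    0. ]
 [ -64.9  121.2    0. ]]
```

```bash
cat >> h.py <<'E'
FLOOR=np.array([.5889,.1446,.0501]); YAW=.1646
CM=(R.from_euler("z",YAW)*R.from_euler("y",-0.49)).as_matrix()
def down(j):  # tool pointing down, jaw axis at yaw j (deg)
    j=np.radians(j); x=np.array([np.cos(j),np.sin(j),0]); y=np.array([0,0,-1.]); return np.c_[x,y,np.cross(x,y)]
def carton(c,jaw): # c in mm in carton axes; jaw 'y','x','-y','-x'
    x=CM[:,1] if 'y' in jaw else CM[:,0]
    if jaw[0]=='-': x=-x
    y=-CM[:,2]; return FLOOR+CM@np.array(c)/1e3, np.c_[x,y,np.cross(x,y)]
def row(p,M,frm=None):
    s=monitor.observe()
    p0,R0=(s["position"],R.from_euler("xyz",s["tool_rot"]).as_matrix()) if frm is None else frm
    print(R.from_matrix(R0.T@M).as_rotvec().round(3),(R0.T@(np.array(p)-p0)*1e3).round(1), "from",s["position"].round(4),s["force"].round(1),s["grip_width"].round(4))
E
python3 - <<'E'
from h import *
row([.460,-.111,.12],down(22.2))
E
```

```text
Traceback (most recent call last):
  File "h.py", line 29, in row
    print(R.from_matrix(R0.T@M).as_rotvec().round(3),(R0.T@(np.array(p)-p0)*1e3).round(1), "from",s["position"].round(4),s["force"].round(1),s["grip_width"].round(4))
                                                                                                                                             ^^^^^^^^^^^^^^^^^^^^^
AttributeError: 'float' object has no attribute 'round'
```

```bash
sed -i 's/s\["grip_width"\].round(4)/round(float(s["grip_width"]),4),"t",s["clock"]/' h.py
python3 - <<'E'
from h import *
row([.460,-.111,.12],down(22.2))
E
```

```text
[-1.000e-03 -1.558e+00 -1.000e-03] [-343.3  122.1  380.6] from [ 0.2431 -0.5755  0.2418] [ 0.1 -0.  -0.9] 0.0856 t 0.1
```

Request:
send_rows --series "0 -1.558 0 -343 0 381 1;0 -1.558 0 -343 0 381 1;0 -1.558 0 -343 0 381 1;0 -1.558 0 -343 0 381 1;0 -1.558 0 -343 0 381 1;0 -1.558 0 -343 0 381 1;0 -1.558 0 -343 0 381 1;0 -1.558 0 -343 122 381 1;0 -1.558 0 -343 122 381 1;0 -1.558 0 -343 122 381 1;0 -1.558 0 -343 122 381 1;0 -1.558 0 -343 122 381 1;0 -1.558 0 -343 122 381 1;0 -1.558 0 -343 122 381 1;0 -1.558 0 -343 122 381 1;0 -1.558 0 -343 122 381 1;0 -1.558 0 -343 122 381 1" --force 50

```text
clock: 1.52
position: [0.4605, -0.1126, 0.1206]
tool_rot: [-1.571, 0.0, 0.385]
force: [-0.0, -0.1, -0.3]
grip_width: 0.0851
```

```bash
python3 - <<'E'
from h import *
row([.460,-.111,.024],down(22.2))
print(monitor.observe()["qpos"].round(2))
im=cams.grab_frame("top"); crop(im,200,140,340,245,5,"pics/t1.png")
E
```

```text
[ 0.001 -0.003 -0.   ] [ 0.2 96.6  1.8] from [ 0.4605 -0.1126  0.1206] [-0.  -0.1 -0.3] 0.0851 t 1.5167
[ 0.48  0.51 -0.47  2.08  0.38  0.64  0.14]
```

View pics/t1.png

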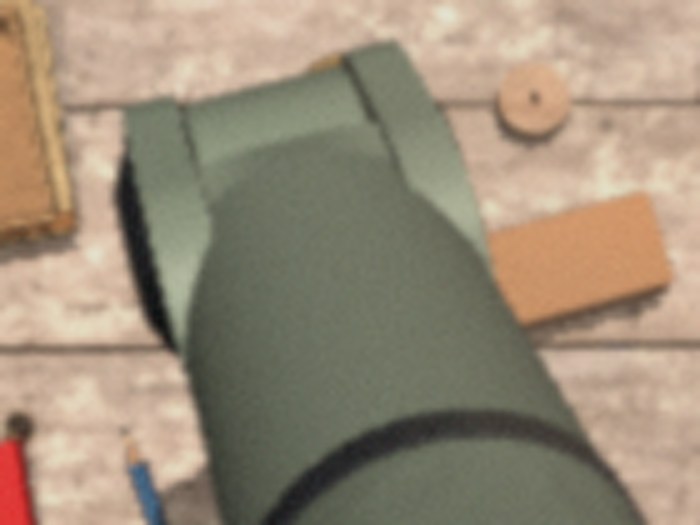

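The arm covers the perch block in the top view (the cork block at about (580,260) and the plug at (533,100) stay clear), so I'll go down and rely on force and grip width.

Request:
send_rows --series "0 0 0 0 40 2 1;0 0 0 0 75 2 1;0 0 0 0 90 2 1;0 0 0 0 96 2 1;0 0 0 0 96 2 1;0 0 0 0 96 2 0.4;0 0 0 0 96 2 0.4;0 0 0 0 96 2 0.4;0 0 0 0 96 2 0.4;0 0 0 0 96 2 0.4;0 0 0 0 96 2 0.4;0 0 0 0 96 2 0.4;0 0 0 0 96 2 0.4" --force 50

```text
clock: 2.65
position: [0.4607, -0.11, 0.0256]
tool_rot: [-1.572, -0.002, 0.386]
force: [-1.7, 0.4, 14.9]
grip_width: 0.0486
```

Request:
send_rows --series "0 0 0 0 -3 0 0.4;0 0 0 0 -20 0 0.4;0 0 0 0 -60 0 0.4;0 0 0 0 -100 0 0.4;0 0 0 0 -100 0 0.4;0 0 0 0 -100 0 0.4"

```text
clock: 3.15
position: [0.4611, -0.1104, 0.1268]
tool_rot: [-1.574, -0.004, 0.386]
force: [0.8, -0.8, -1.3]
grip_width: 0.0488
```

```bash
python3 - <<'E'
from h import *
p,M=carton([-6,78,60+24],'y'); row(p,M); print(p)
im=cams.grab_frame("top"); crop(im,200,140,340,245,5,"pics/t2.png")
im=cams.grab_frame("side"); cv2.imwrite("pics/s2.png",cv2.resize(im[:,:,::-1],None,fx=1.5,fy=1.5))
E
```

```text
[-0.408 -1.321 -0.329] [187.7   5.3 274. ] from [ 0.4611 -0.1104  0.1268] [ 0.8 -0.8 -1.3] 0.0488 t 3.15
[0.5318984  0.21420057 0.1213922 ]
```

View pics/t2.png

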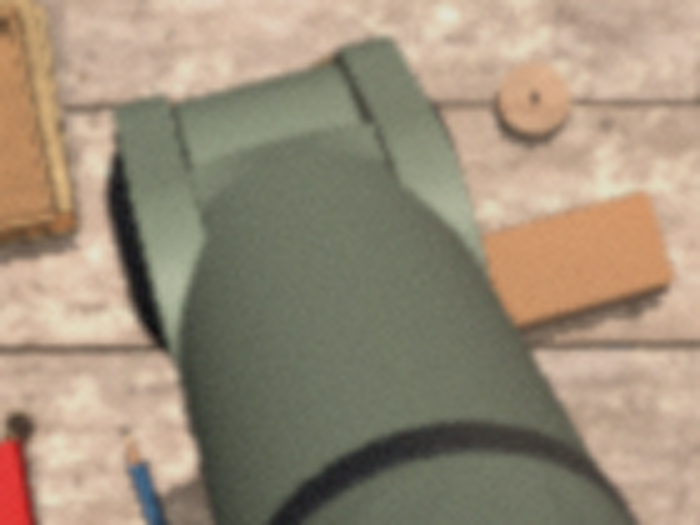

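View pics/s2.png

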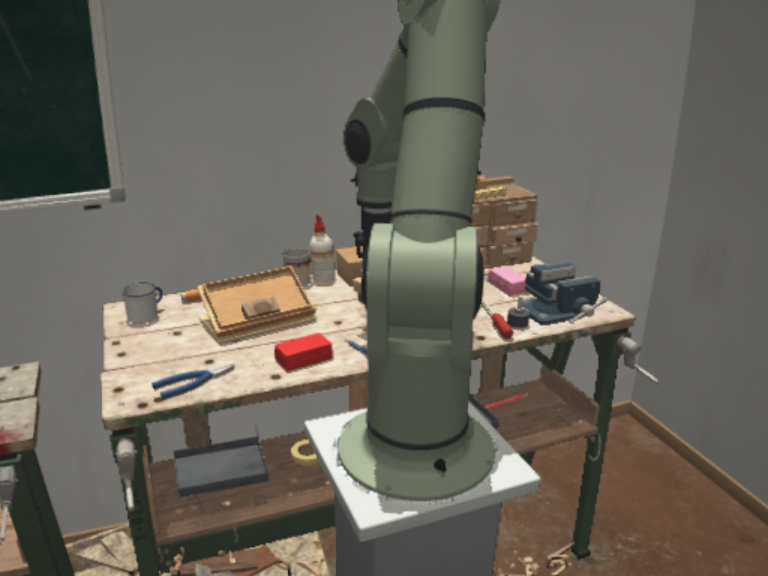

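```bash
python3 - <<'E'
from h import *
p,M=carton([-6,78,110],'y'); row(p,M); print(p)
E
```

```text
[-0.412 -1.32  -0.33 ] [177.1 -20.  275.7] from [ 0.4598 -0.1099  0.1244] [ 0.4  1.4 -0.9] 0.0487 t 3.25
[0.51982751 0.21219556 0.14433286]
```

Request:
send_rows --series "0 0 0 0 -40 0 0.4;-0.412 -1.32 -0.33 177 -60 276 0.4;-0.412 -1.32 -0.33 177 -60 276 0.4;-0.412 -1.32 -0.33 177 -60 276 0.4;-0.412 -1.32 -0.33 177 -60 276 0.4;-0.412 -1.32 -0.33 177 -60 276 0.4;-0.412 -1.32 -0.33 177 -60 276 0.4;-0.412 -1.32 -0.33 177 -60 276 0.4;-0.412 -1.32 -0.33 177 -60 276 0.4;-0.412 -1.32 -0.33 177 -40 276 0.4;-0.412 -1.32 -0.33 177 -20 276 0.4;-0.412 -1.32 -0.33 177 -20 276 0.4;-0.412 -1.32 -0.33 177 -20 276 0.4;-0.412 -1.32 -0.33 177 -20 276 0.4;-0.412 -1.32 -0.33 177 -20 276 0.4;-0.412 -1.32 -0.33 177 -20 276 0.4;-0.412 -1.32 -0.33 177 -20 276 0.4"

```text
clock: 4.67
position: [0.52, 0.2129, 0.1444]
tool_rot: [-2.06, -0.001, 1.734]
force: [0.4, 0.1, -0.5]
grip_width: 0.0485
```

```bash
python3 - <<'E'
from h import *
p,M=carton([-6,78,60],'y'); row(p,M); print(p,monitor.observe()["qpos"].round(2))
im=cams.grab_frame("top"); crop(im,100,110,240,215,5,"pics/t3.png")
im=cams.grab_frame("side"); crop(im,110,110,270,230,5,"pics/s3.png")
E
```

```text
[-0.001 -0.002  0.   ] [-0.7 49.9  0.2] from [0.52   0.2129 0.1444] [ 0.4  0.1 -0.5] 0.0485 t 4.6667
[0.54304076 0.21605135 0.10021622] [-0.24  0.47 -0.46  2.22  1.5   0.41 -0.27]
```

View pics/t3.png

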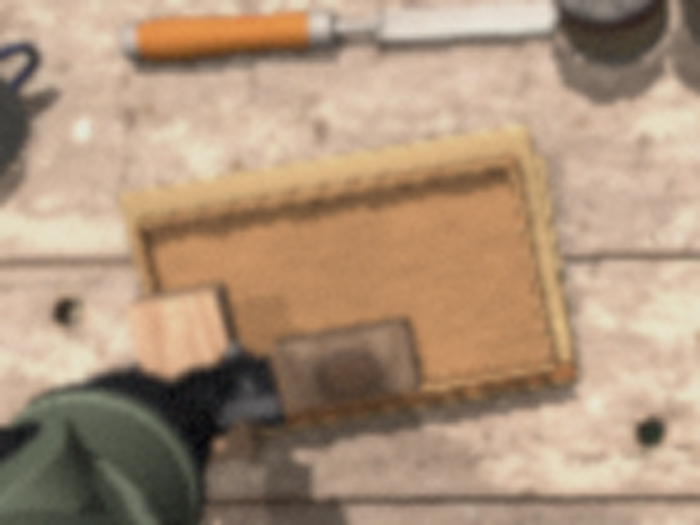

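View pics/s3.png

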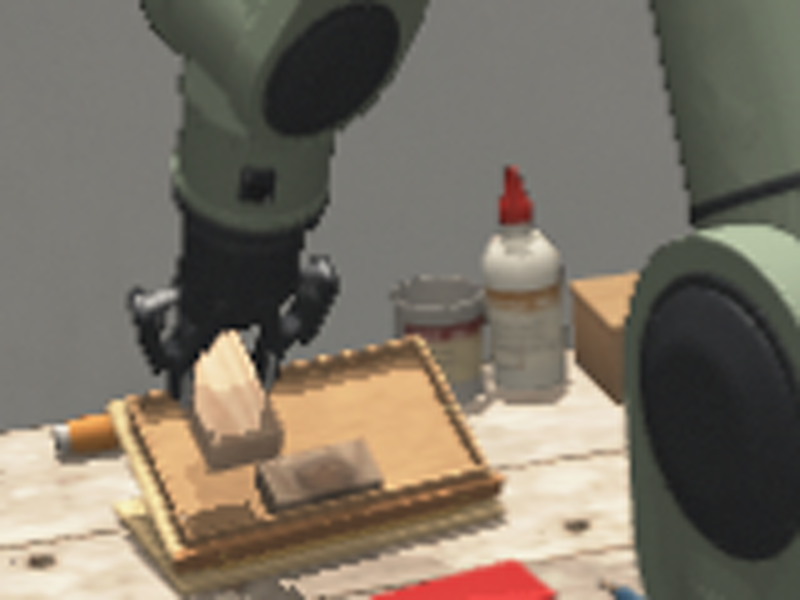

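```bash
python3 - <<'E'
from h import *
f=lambda p,u0,v0,s:[(p[0]+.5)/s-.5+u0,(p[1]+.5)/s-.5+v0]
s=monitor.observe(); print(((s["position"]-FLOOR)@CM*1e3).round(1))
h=110-25.6+28
def c(n,pts,u0,v0,h):
    P=onplane(n,[f(q,u0,v0,5) for q in pts],p0=FLOOR+CM[:,2]*h/1e3,nrm=CM[:,2]); print(n,((P-FLOOR)@CM*1e3).round(1).tolist())
c("top",[(133,300),(220,289)],100,110,h)
c("side",[(200,430),(268,402)],110,110,h)
c("side",[(212,468),(282,450)],110,110,h-28)
c("top",[(275,340),(410,320),(418,385)],100,110,22)
c("side",[(258,470),(358,440),(384,480)],110,110,22)
E
```

```text
[ -5.7  78.6 110. ]
top [[40.3, 95.0, 112.4], [38.1, 48.0, 112.4]]
side [[-44.2, 107.9, 112.4], [-33.4, 57.0, 112.4]]
side [[-55.5, 101.2, 84.4], [-53.6, 51.5, 84.4]]
top [[-15.6, 47.0, 22.0], [-17.3, -33.6, 22.0], [-57.4, -30.0, 22.0]]
side [[-20.1, 49.3, 22.0], [-13.9, -28.3, 22.0], [-52.6, -32.4, 22.0]]
```

Request:
send_rows --series "0 0 0 0 30 3 0.4;0 0 0 0 60 3 0.4;0 0 0 0 72 3 0.4;0 0 0 0 76 3 0.4;0 0 0 0 78 3 0.4;0 0 0 0 78 3 0.4;0 0 0 0 78 3 0.4"

```text
clock: 5.35
position: [0.553, 0.2194, 0.0752]
tool_rot: [-2.061, -0.001, 1.737]
force: [-18.4, -3.0, 28.6]
grip_width: 0.0487
```

```bash
cat >> h.py <<'E'
def st():
    s=monitor.observe(); print("carton",((s["position"]-FLOOR)@CM*1e3).round(1),"F carton",(s["force"]@CM).round(1),"M",(s["moment"]@CM).round(2),"w",round(float(s["grip_width"]),4),"t",s["clock"])
E
python3 - <<'E'
from h import *
st()
im=cams.grab_frame("top"); crop(im,100,110,240,215,5,"pics/t4.png")
im=cams.grab_frame("side"); crop(im,110,130,240,230,6,"pics/s4.png")
E
```

```text
carton [-8.6 79.7 33.1] F carton [-3.   0.1 34. ] M [0.29 0.7  0.68] w 0.0487 t 5.35
```

View pics/t4.png

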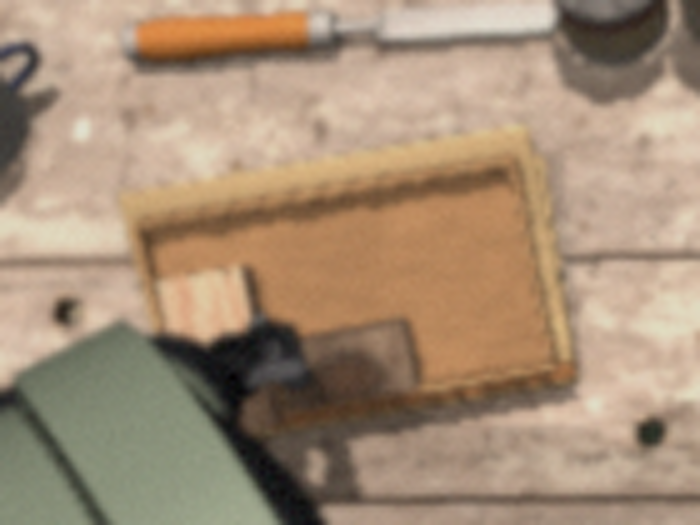

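View pics/s4.png

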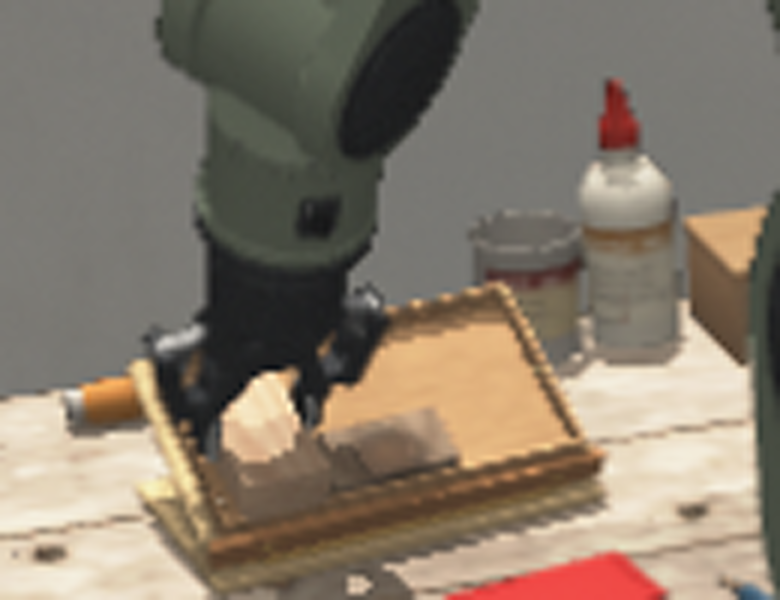

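Request:
send_rows --series "0 0 0 0 -8 0 0.4;0 0 0 0 -8 -9 0.4;0 0 0 0 -8 -9 0.4;0 0 0 0 -5 -9 0.4;0 0 0 0 -3 -9 0.4;0 0 0 0 -3 -9 0.4;0 0 0 0 -3 -9 0.4"

```text
clock: 6.03
position: [0.5594, 0.2193, 0.0803]
tool_rot: [-2.059, -0.0, 1.736]
force: [0.4, 0.8, -0.3]
grip_width: 0.0484
```

```bash
python3 - <<'E'
from h import *
st()
E
```

```text
carton [-0.7 78.5 34.6] F carton [ 0.3  0.7 -0.5] M [-0.01  0.57 -0.01] w 0.0484 t 6.0333
```

Request:
send_rows --series "0 0 0 0 2 0 0.4;0 0 0 0 3 0 0.4;0 0 0 0 3 0 0.4;0 0 0 0 3 0 0.4"

```text
clock: 6.37
position: [0.56, 0.2196, 0.0781]
tool_rot: [-2.059, -0.0, 1.736]
force: [-14.5, -4.3, 13.5]
grip_width: 0.0479
```

```bash
python3 - <<'E'
from h import *
st()
E
```

```text
carton [-1.1 78.7 32.3] F carton [-6.9 -1.9 18.9] M [-0.21  1.43 -0.05] w 0.0479 t 6.3667
```

```bash
python3 - <<'E'
from h import *
f=lambda p,u0,v0,s:[(p[0]+.5)/s-.5+u0,(p[1]+.5)/s-.5+v0]
P=onplane("top",[f(q,115,125,7) for q in [(70,175),(350,122),(630,72)]],.10)
print(P.round(4),((P-FLOOR)@CM*1e3).round(1))
# side view: lower edge of stand
P=onplane("side",[f(q,125,170,8) for q in [(180,482)]],.0); print(P)
P=onplane("side",[f(q,125,170,8) for q in [(60,165)]],.10); print(P,((P-FLOOR)@CM*1e3).round(1))
E
```

```text
[[0.6331 0.2685 0.1   ]
 [0.6546 0.1521 0.1   ]
 [0.6751 0.0361 0.1   ]] [[  79.9  115.    14. ]
 [  81.7   -3.3   13. ]
 [  82.8 -121.2   12.4]]
[[0.49267785 0.25361182 0.        ]]
[[0.61294403 0.27707183 0.1       ]] [[ 63.6 126.7  22.6]]
```

```bash
python3 - <<'E'
from h import *
from scipy.optimize import least_squares
f=lambda p,u0,v0,s:[(p[0]+.5)/s-.5+u0,(p[1]+.5)/s-.5+v0]
top=[f(p,115,125,7) for p in [(90,215),(622,125),(688,412),(155,500)]]
side=[f(p,125,170,8) for p in [(95,160),(545,62),(672,282),(168,398)]]
pbt=[f(p,115,125,7) for p in [(285,372),(468,340)]]
pbs=[f(p,125,170,8) for p in [(290,265),(462,222)]]
def model(v,hx=.063,hy=.111):
    M=(R.from_euler("z",v[3])*R.from_euler("y",-.49)).as_matrix()
    c=np.array([[hx,hy,.016],[hx,-hy,.016],[-hx,-hy,.016],[-hx,hy,.016]]); b=np.array([[-.021,.04+v[4],.022],[-.021,-.04+v[4],.022]])
    return v[:3]+c@M.T, v[:3]+b@M.T
def res(v,sep=False):
    c,b=model(v)
    return np.r_[(proj("top",c)-top).ravel(),(proj("side",c)-side).ravel(),(proj("top",b)-pbt).ravel(),(proj("side",b)-pbs).ravel()]
s=least_squares(res,np.r_[FLOOR,YAW,.007],loss="soft_l1",x_scale=[.01]*5)
print(s.x.round(4)); print(s.fun.reshape(-1,2).round(1).tolist() if len(s.fun)==24 else res(s.x).reshape(-1,2).round(1).tolist())
print(((s.x[:3]-FLOOR)@CM*1e3).round(1))
E
```

```text
[0.5898 0.1443 0.0521 0.1568 0.0076]
[[-0.2, -1.0], [-0.9, -0.3], [-2.6, -0.3], [0.7, -1.0], [-0.1, 0.3], [1.4, 0.8], [-1.1, -1.2], [2.5, -1.8], [-0.6, 1.1], [-0.0, 1.4], [0.9, 0.3], [0.7, 1.0]]
[ 1.6 -0.5  1.4]
```

Request:
send_rows --series "0 0 0 0 -1 0 0.65;0 0 0 0 -1 0 0.75;0 0 0 0 -1 0 0.75;0 0 0 0 -1 0 0.75;0 0 0 0 -1 0 0.75;0 0 0 0 -20 0 0.75;0 0 0 0 -60 0 0.75;0 0 0 0 -100 0 0.75;0 -0.4 0 -120 -120 0 0.75;0 -0.8 0 -160 -120 0 0.75;0 -0.8 0 -200 -120 0 1;0 -0.8 0 -240 -120 0 1"

```text
clock: 7.37
position: [0.5306, 0.0865, 0.1773]
tool_rot: [-2.029, 0.176, 2.076]
force: [-0.0, 0.8, -0.2]
grip_width: 0.0843
```

```bash
python3 - <<'E'
from h import *
st()
im=cams.grab_frame("top"); crop(im,100,110,240,215,5,"pics/t5.png")
im=cams.grab_frame("side"); crop(im,120,155,230,240,7,"pics/s5.png")
E
```

```text
carton [  0.7 -47.8 143.8] F carton [ 0.   0.8 -0.2] M [-0.02  0.51 -0.01] w 0.0843 t 7.3667
```

View pics/t5.png

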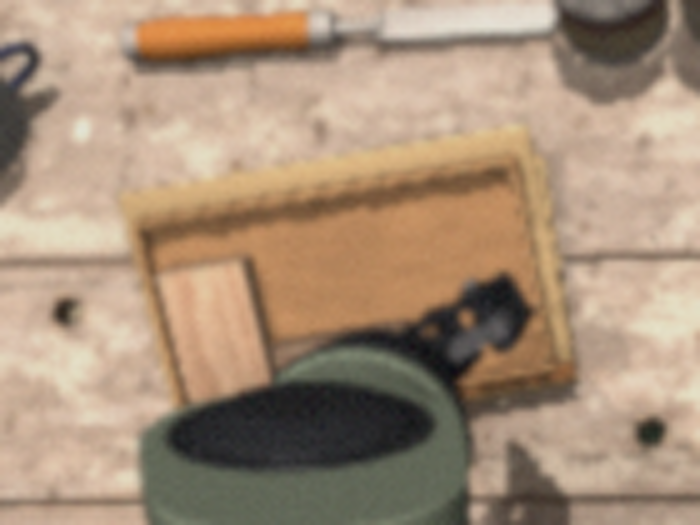

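View pics/s5.png

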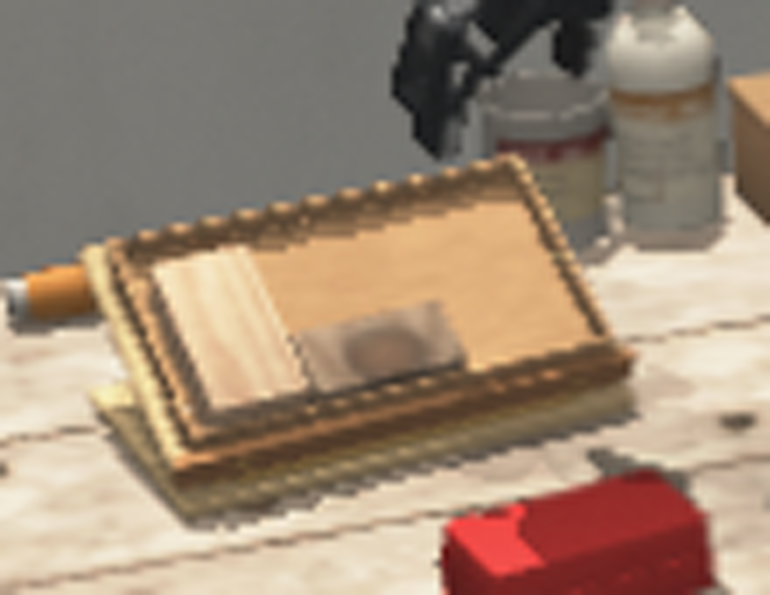

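```bash
sed -i 's/^FLOOR=.*/FLOOR=np.array([.5889,.1446,.0501]); YAW=.1600/' h.py; sed -i '/^CM=/a FLOOR=FLOOR+CM[:,2]*.0065' h.py
cat >> h.py <<'E'
def cc(n,pts,u0,v0,s,h):
    q=[[(p[0]+.5)/s-.5+u0,(p[1]+.5)/s-.5+v0] for p in pts]
    P=onplane(n,q,p0=FLOOR+CM[:,2]*h/1e3,nrm=CM[:,2]); print(n,h,((P-FLOOR)@CM*1e3)[:,:2].round(1).tolist())
E
python3 - <<'E'
from h import *
print("rim"); cc("top",[(90,215),(622,125),(688,412),(155,500)],115,125,7,16); cc("side",[(95,160),(545,62),(672,282),(168,398)],125,170,8,16)
print("packed"); cc("top",[(285,372),(468,340),(485,437)],115,125,7,22); cc("side",[(290,265),(462,222),(492,290)],125,170,8,22)
print("packed now");  cc("side",[(300,335),(435,302),(465,352),(312,392)],120,155,7,22)
print("perch"); cc("top",[(155,272),(247,260),(272,385)],100,110,5,28); cc("side",[(155,268),(245,247),(305,388),(210,410)],120,155,7,28)
E
```

```text
rim
top 16 [[62.9, 108.8], [63.7, -114.4], [-62.4, -119.2], [-62.3, 112.1]]
side 16 [[62.2, 111.3], [65.2, -105.7], [-71.3, -110.4], [-69.7, 122.8]]
packed
top 22 [[-14.9, 43.5], [-14.2, -34.6], [-57.0, -33.0]]
side 22 [[-20.8, 51.4], [-18.4, -29.9], [-57.6, -28.3]]
packed now
side 22 [[-21.2, 45.7], [-19.5, -27.1], [-53.6, -29.7], [-56.3, 52.4]]
perch
top 28 [[38.4, 102.6], [36.5, 49.0], [-39.3, 51.9]]
side 28 [[33.7, 102.4], [35.0, 54.9], [-57.2, 57.0], [-57.3, 105.4]]
```

```bash
python3 - <<'E'
from h import *
row([.516,-.2885,.10],down(15.7))
E
```

```text
[0.484 1.797 0.285] [-300.5   34.   230.1] from [0.531  0.0833 0.1768] [-0.4  0.7 -0.3] 0.0854 t 7.4667
```

Request:
send_rows --series "0.484 1.797 0.285 -300 34 230 1;0.484 1.797 0.285 -300 34 230 1;0.484 1.797 0.285 -300 34 230 1;0.484 1.797 0.285 -300 34 230 1;0.484 1.797 0.285 -300 34 230 1;0.484 1.797 0.285 -300 34 230 1;0.484 1.797 0.285 -300 34 230 1;0.484 1.797 0.285 -300 34 230 1;0.484 1.797 0.285 -300 34 230 1;0.484 1.797 0.285 -300 34 230 1;0.484 1.797 0.285 -300 34 230 1;0.484 1.797 0.285 -300 34 230 1;0.484 1.797 0.285 -300 34 230 1;0.484 1.797 0.285 -300 34 230 1;0.484 1.797 0.285 -300 34 230 1;0.484 1.797 0.285 -300 34 230 1;0.484 1.797 0.285 -300 34 230 1;0.484 1.797 0.285 -300 34 230 1"

```text
clock: 8.97
position: [0.5155, -0.2824, 0.0977]
tool_rot: [-1.567, -0.001, 0.279]
force: [0.3, -0.5, 0.3]
grip_width: 0.0854
```

```bash
python3 - <<'E'
from h import *
row([.516,-.2885,.025],down(15.7))
im=cams.grab_frame("top"); crop(im,100,110,240,215,5,"pics/t6.png")
crop(im,240,140,380,245,5,"pics/t6b.png")
cc("top",[],0,0,5,28) if 0 else None
E
```

```text
[-0.004  0.005  0.001] [-1.3 72.7 -6.3] from [ 0.5155 -0.2824  0.0977] [ 0.3 -0.5  0.3] 0.0854 t 8.9667
```

View pics/t6.png

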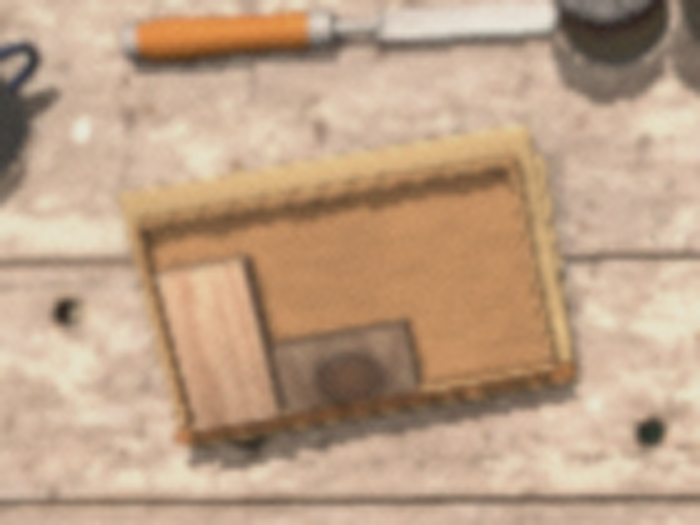

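View pics/t6b.png

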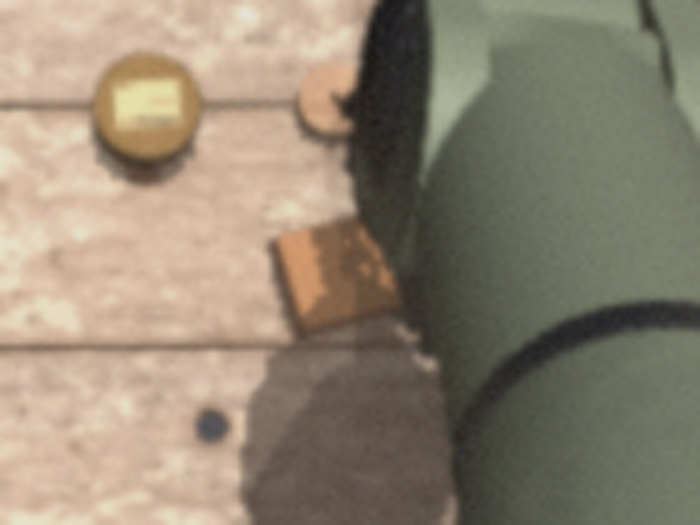

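Perch block lies flat at (155–280, 258–425) beside the packed block (275–418, 320–408). The cork block, at (275–400, 220–335), and plug (330,105) are undisturbed. Going down on the sanding block.

Request:
send_rows --series "0 0 0 -1 0 -6 1;0 0 0 -1 35 -6 1;0 0 0 -1 60 -6 1;0 0 0 -1 70 -6 1;0 0 0 -1 73 -6 1;0 0 0 -1 73 -6 1;0 0 0 -1 73 -6 0.5;0 0 0 -1 73 -6 0.5;0 0 0 -1 73 -6 0.5;0 0 0 -1 73 -6 0.5;0 0 0 -1 73 -6 0.5;0 0 0 -1 73 -6 0.5;0 0 0 -1 73 -6 0.5" --force 60

```text
clock: 10.1
position: [0.5169, -0.289, 0.0265]
tool_rot: [-1.568, -0.002, 0.275]
force: [-1.0, 0.6, 9.7]
grip_width: 0.0603
```

Request:
send_rows --series "0 0 0 0 -3 0 0.5;0 0 0 0 -20 0 0.5;0 0 0 0 -60 0 0.5;0 0 0 0 -100 0 0.5;0 0 0 0 -130 0 0.5;0 0 0 0 -130 0 0.5"

```text
clock: 10.6
position: [0.5188, -0.2904, 0.1618]
tool_rot: [-1.572, -0.007, 0.275]
force: [1.5, 0.1, -1.2]
grip_width: 0.0601
```

```bash
python3 - <<'E'
from h import *
p,M=carton([0,-71,120],'y'); row(p,M); print(p)
E
```

```text
[-0.393 -1.425 -0.351] [118.3   0.5 335.9] from [ 0.5188 -0.2904  0.1618] [ 1.5  0.1 -1.2] 0.0601 t 10.6
[0.54143783 0.06502198 0.16171511]
```

Request:
send_rows --series "-0.393 -1.425 -0.351 118 -20 336 0.5;-0.393 -1.425 -0.351 118 -20 336 0.5;-0.393 -1.425 -0.351 118 -20 336 0.5;-0.393 -1.425 -0.351 118 -20 336 0.5;-0.393 -1.425 -0.351 118 -20 336 0.5;-0.393 -1.425 -0.351 118 -20 336 0.5;-0.393 -1.425 -0.351 118 -20 336 0.5;-0.393 -1.425 -0.351 118 -20 336 0.5;-0.393 -1.425 -0.351 118 -20 336 0.5;-0.393 -1.425 -0.351 118 -20 336 0.5;-0.393 -1.425 -0.351 118 -20 336 0.5;-0.393 -1.425 -0.351 118 0 336 0.5;-0.393 -1.425 -0.351 118 0 336 0.5;-0.393 -1.425 -0.351 118 0 336 0.5;-0.393 -1.425 -0.351 118 0 336 0.5;-0.393 -1.425 -0.351 118 0 336 0.5"

```text
clock: 11.93
position: [0.5387, 0.066, 0.1571]
tool_rot: [-2.054, -0.005, 1.729]
force: [0.6, 0.5, -0.5]
grip_width: 0.0604
```

```bash
python3 - <<'E'
from h import *
p,M=carton([0,-71,60],'y'); row(p,M); st()
im=cams.grab_frame("top"); crop(im,100,110,240,215,5,"pics/t7.png")
im=cams.grab_frame("side"); crop(im,110,110,250,230,5,"pics/s7.png")
E
```

```text
[-0.007 -0.004  0.004] [-1.6 57.1 -4.8] from [0.5387 0.066  0.1571] [ 0.6  0.5 -0.5] 0.0604 t 11.9333
carton [ -4.4 -69.6 117.1] F carton [ 0.3  0.4 -0.8] M [-0.05  0.55 -0.02] w 0.0604 t 11.9333
```

View pics/t7.png

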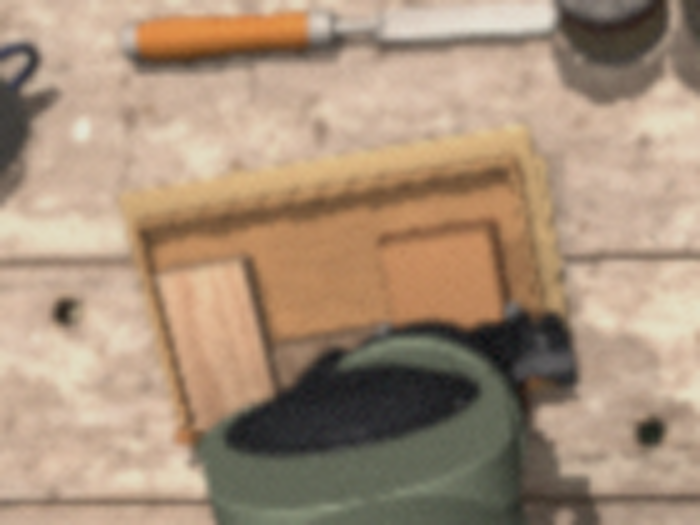

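View pics/s7.png

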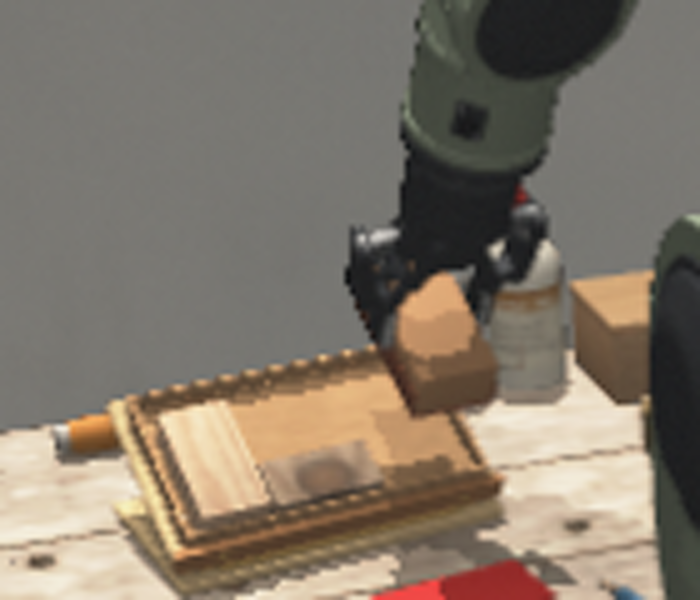

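```bash
python3 - <<'E'
from h import *
cc("top",[(380,240),(496,222)],100,110,5,128.6)
cc("side",[(412,415),(497,402)],110,110,5,90.6)
cc("side",[(393,350),(495,365)],110,110,5,128.6)
E
```

```text
top 128.6 [[54.2, -45.2], [53.6, -106.3]]
side 90.6 [[-58.0, -39.4], [-62.8, -101.1]]
side 128.6 [[-30.0, -30.9], [-60.2, -93.2]]
```

Request:
send_rows --series "-0.006 -0.004 0.004 1.5 30 -1 0.5;-0.006 -0.004 0.004 1.5 60 -1 0.5;-0.006 -0.004 0.004 1.5 75 -1 0.5;-0.006 -0.004 0.004 1.5 82 -1 0.5;-0.006 -0.004 0.004 1.5 84 -1 0.5;-0.006 -0.004 0.004 1.5 84 -1 0.5;-0.006 -0.004 0.004 1.5 84 -1 0.5"

```text
clock: 12.62
position: [0.5794, 0.0747, 0.0837]
tool_rot: [-2.062, 0.0, 1.731]
force: [7.3, 2.4, 0.0]
grip_width: 0.0608
```

```bash
python3 - <<'E'
from h import *
st()
im=cams.grab_frame("top"); crop(im,100,110,240,215,5,"pics/t8.png")
im=cams.grab_frame("side"); crop(im,110,130,240,230,6,"pics/s8.png")
E
```

```text
carton [ -2.3 -67.5  32.8] F carton [ 6.7  1.2 -3.6] M [ 0.27 -1.18  0.13] w 0.0608 t 12.6167
```

View pics/t8.png

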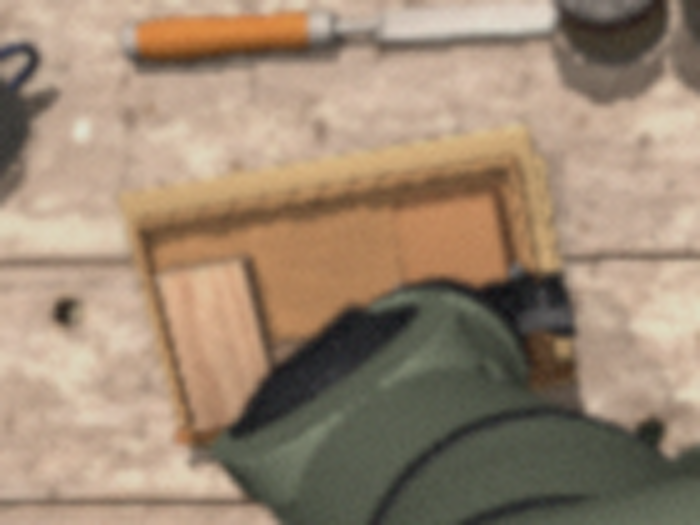

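View pics/s8.png

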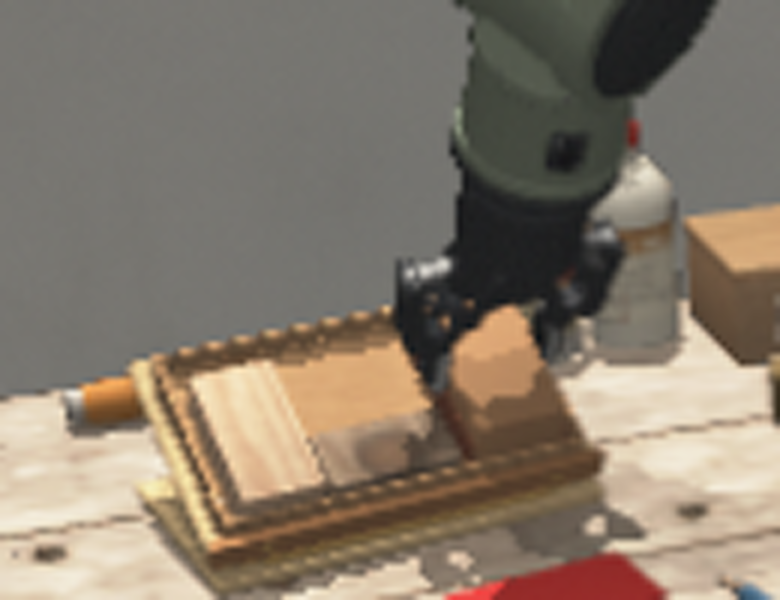

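```bash
python3 - <<'E'
from h import *
cc("top",[(396,207),(500,191)],100,110,5,44)
cc("top",[(148,235),(515,172)],100,110,5,0)
cc("side",[(440,395),(468,458),(585,437)],110,130,6,44)
E
```

```text
top 44 [[55.4, -43.9], [54.8, -103.3]]
top 0 [[55.7, 109.4], [57.0, -109.8]]
side 44 [[-27.0, -25.5], [-74.9, -23.6], [-79.2, -95.7]]
```

Request:
send_rows --series "0 0 0 0 0 -1 0.5;0 0 0 0 0 -1 0.5;0 0 0 0 0 -1 0.5"

```text
clock: 12.97
position: [0.5794, 0.0746, 0.084]
tool_rot: [-2.061, 0.001, 1.732]
force: [4.8, 1.1, 5.8]
grip_width: 0.0602
```

```bash
python3 - <<'E'
from h import *
st(); s=monitor.observe(); print(s["tool_rot"],s["force"])
E
```

```text
carton [ -2.1 -67.6  33.1] F carton [7.  0.3 2.8] M [-0.08 -0.92  0.15] w 0.0602 t 12.9667
[-2.06109940e+00  5.29947757e-04  1.73189349e+00] [4.76580344 1.12128762 5.7820598 ]
```

Request:
send_rows --series "0 0 0 -1 -2 -3 0.5;0 0 0 -1 -2 -3 0.5;0 0 0 -1 -2 -3 0.5"

```text
clock: 13.22
position: [0.58, 0.0738, 0.0864]
tool_rot: [-2.059, -0.0, 1.732]
force: [-0.3, 0.5, -0.6]
grip_width: 0.0602
```

```bash
python3 - <<'E'
from h import *
st()
E
```

```text
carton [ -0.6 -68.5  34.9] F carton [-0.4  0.5 -0.5] M [-0.06  0.56 -0.  ] w 0.0602 t 13.2167
```

Request:
send_rows --series "0 0 0 0 1 -2 0.5;0 0 0 0 3 -2 0.5;0 0 0 0 4 -2 0.5;0 0 0 0 4 -2 0.5;0 0 0 0 4 -2 0.5"

```text
clock: 13.63
position: [0.5838, 0.0745, 0.0836]
tool_rot: [-2.059, -0.0, 1.733]
force: [-5.2, -1.6, 5.6]
grip_width: 0.0602
```

```bash
python3 - <<'E'
from h import *
st()
E
```

```text
carton [  1.5 -68.4  30.7] F carton [-2.2 -0.8  7.4] M [ 0.08  0.34 -0.04] w 0.0602 t 13.6333
```

Request:
send_rows --series "0 0 0 0 1 0 0.5;0 0 0 0 2 0 0.5;0 0 0 0 2 0 0.5;0 0 0 0 2 0 0.5"

```text
clock: 13.97
position: [0.5839, 0.0744, 0.0822]
tool_rot: [-2.059, 0.0, 1.733]
force: [-20.9, -6.9, 26.5]
grip_width: 0.0605
```

```bash
python3 - <<'E'
from h import *
st()
im=cams.grab_frame("top"); crop(im,100,110,240,215,5,"pics/t9.png")
im=cams.grab_frame("side"); crop(im,140,150,240,225,8,"pics/s9.png")
E
```

```text
carton [  0.8 -68.5  29.4] F carton [-6.7 -3.5 33.6] M [-0.06  1.3  -0.14] w 0.0605 t 13.9667
```

View pics/t9.png

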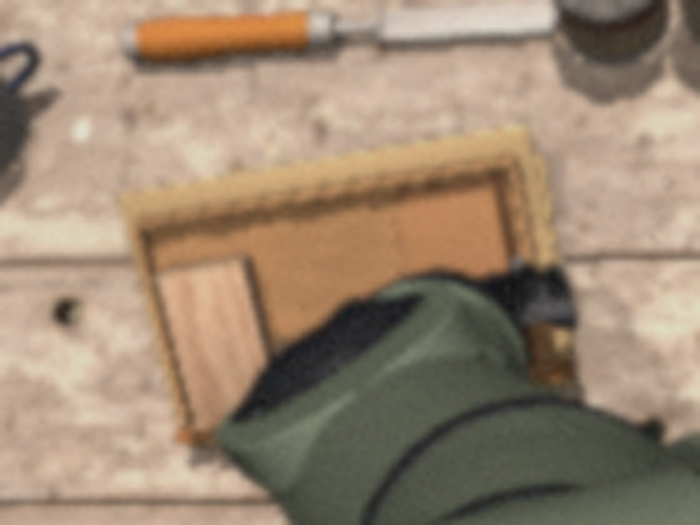

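View pics/s9.png

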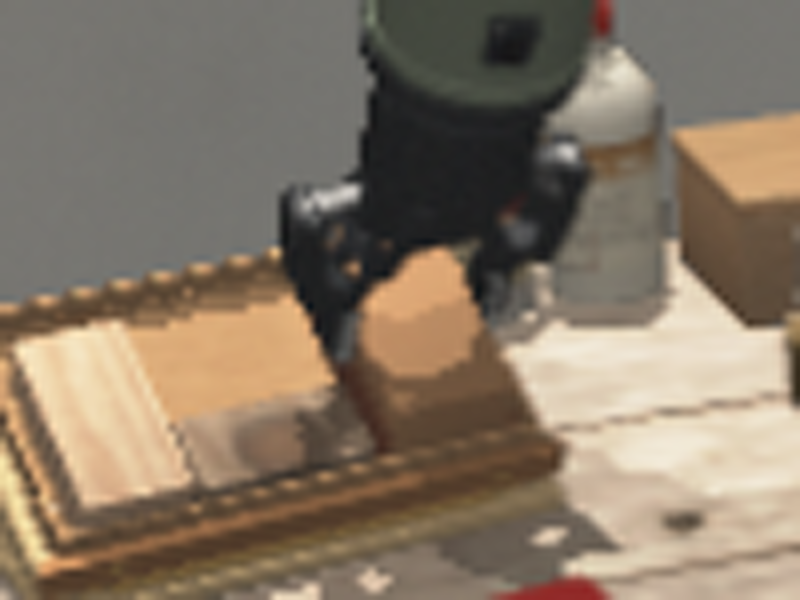

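Request:
send_rows --series "0 0 0 0 -2 0 0.8;0 0 0 0 -2 0 0.85;0 0 0 0 -2 0 0.85;0 0 0 0 -2 0 0.85;0 0 0 0 -2 0 0.85;0 0 0 0 -20 0 0.85;0 0 0 0 -60 0 0.85;0 0 0 0 -100 0 1;0 0 0 -40 -120 0 1;0 0 0 -80 -120 0 1;0 0 0 -120 -120 0 1;0 0 0 -160 -120 0 1"

```text
clock: 15.07
position: [0.548, -0.0136, 0.1776]
tool_rot: [-2.058, 0.001, 1.734]
force: [0.4, -0.1, -1.2]
grip_width: 0.0852
```

```bash
python3 - <<'E'
from h import *
st()
im=cams.grab_frame("top"); crop(im,100,110,240,215,5,"pics/t10.png")
im=cams.grab_frame("side"); crop(im,130,155,230,230,8,"pics/s10.png")
E
```

```text
carton [   2.1 -149.7  136.8] F carton [-0.2 -0.2 -1.2] M [ 0.02  0.46 -0.01] w 0.0852 t 15.0667
```

View pics/t10.png

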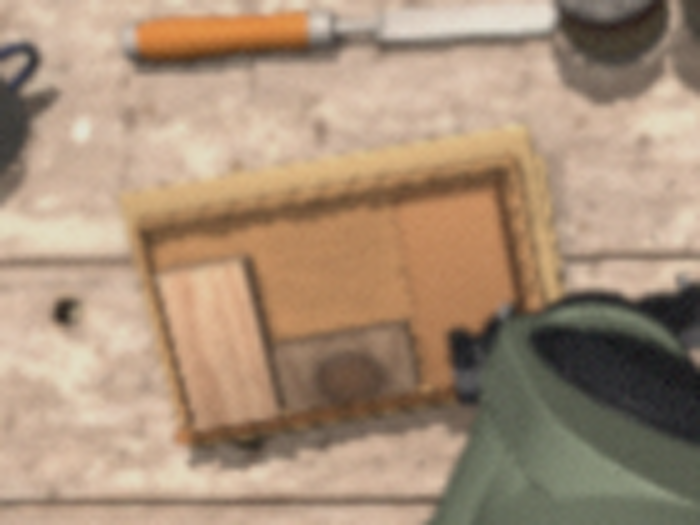

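View pics/s10.png

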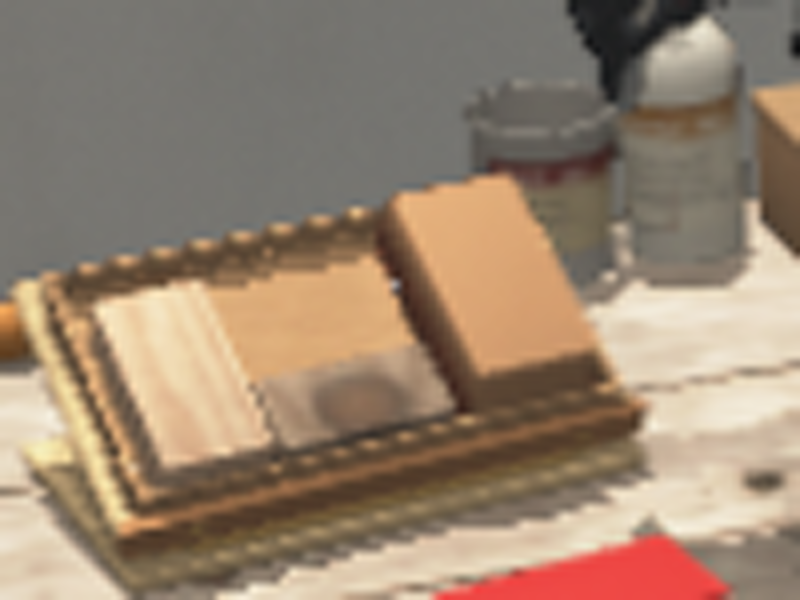

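```bash
python3 - <<'E'
from h import *
for h in (38,44):
    cc("side",[(388,197),(512,174),(598,342),(478,377)],130,155,8,h)
    cc("top",[(397,196),(500,178)],100,110,5,h)
cc("side",[(96,298),(203,280),(272,440),(163,467)],130,155,8,28)
# triangulate up-corners of sanding and perch
def tri(a,b):
    g=lambda p,u0,v0,s:[(p[0]+.5)/s-.5+u0,(p[1]+.5)/s-.5+v0]
    o1,d1=ray("top",g(a,100,110,5)); o2,d2=ray("side",g(b,130,155,8)); s=np.linalg.lstsq(np.c_[d1[0],-d2[0]],o2-o1,rcond=None)[0]
    x=(o1+s[0]*d1[0]+o2+s[1]*d2[0])/2; print(((x-FLOOR)@CM*1e3).round(1))
tri((397,196),(388,197)); tri((500,178),(512,174)); tri((157,271),(96,298)); tri((247,258),(203,280)); tri((278,410),(272,440));tri((190,427),(163,467))
E
```

```text
side 38 [[52.8, -39.4], [51.5, -99.8], [-51.0, -98.4], [-54.9, -39.2]]
top 38 [[60.5, -44.8], [61.1, -104.1]]
side 44 [[48.0, -36.7], [46.7, -96.8], [-55.2, -95.4], [-59.2, -36.5]]
top 44 [[61.5, -45.7], [62.1, -104.7]]
side 28 [[38.3, 101.4], [35.9, 53.2], [-55.9, 55.0], [-56.8, 103.9]]
[ 59.3 -43.3  29.7]
[  59.2 -103.8   28.8]
[ 38.7 101.3  27.6]
[37.7 50.8 24.6]
[-55.   53.3  25.9]
[-56.6 104.6  28.3]
```

```bash
python3 - <<'E'
from h import *
row([.613,-.1525,.12],down(9.2)); print(monitor.observe()["qpos"].round(2))
E
```

```text
[0.384 1.531 0.377] [-141.5   70.9  -12.1] from [ 0.5481 -0.0193  0.1767] [0.3 0.  0.2] 0.0853 t 15.1667
[ 0.43  0.4  -0.58  2.23  1.12  0.19  0.6 ]
```

Request:
send_rows --series "0.384 1.531 0.377 -141 50 -12 1;0.384 1.531 0.377 -141 50 -12 1;0.384 1.531 0.377 -141 50 -12 1;0.384 1.531 0.377 -141 50 -12 1;0.384 1.531 0.377 -141 50 -12 1;0.384 1.531 0.377 -141 50 -12 1;0.384 1.531 0.377 -141 50 -12 1;0.384 1.531 0.377 -141 50 -12 1;0.384 1.531 0.377 -141 50 -12 1;0.384 1.531 0.377 -141 71 -12 1;0.384 1.531 0.377 -141 71 -12 1;0.384 1.531 0.377 -141 71 -12 1;0.384 1.531 0.377 -141 71 -12 1;0.384 1.531 0.377 -141 71 -12 1;0.384 1.531 0.377 -141 71 -12 1;0.384 1.531 0.377 -141 71 -12 1;0.384 1.531 0.377 -141 71 -12 1"

```text
clock: 16.58
position: [0.6135, -0.1455, 0.1195]
tool_rot: [-1.57, -0.001, 0.171]
force: [-0.6, -0.4, -0.1]
grip_width: 0.0856
```

```bash
python3 - <<'E'
from h import *
row([.613,-.1525,.027],down(9.2)); print(monitor.observe()["qpos"].round(2))
im=cams.grab_frame("top"); crop(im,110,115,330,225,3.5,"pics/t11.png"); crop(im,110,125,230,215,6,"pics/t11b.png")
E
```

```text
[-0.001  0.011  0.001] [-1.7 92.5 -6.9] from [ 0.6135 -0.1455  0.1195] [-0.6 -0.4 -0.1] 0.0856 t 16.5833
[ 0.43  0.71 -0.45  1.67  0.38  0.86 -0.  ]
```

View pics/t11.png

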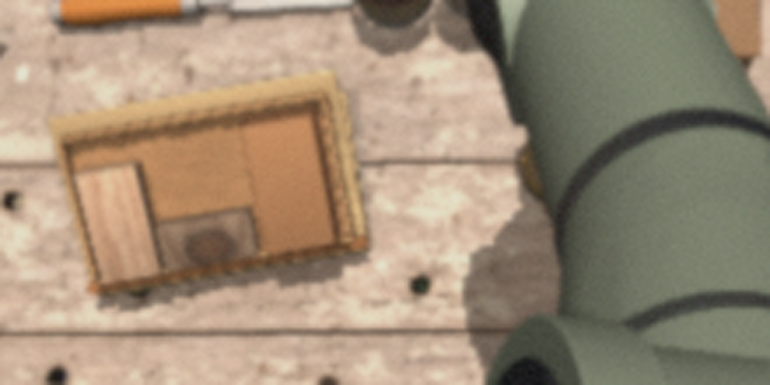

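View pics/t11b.png

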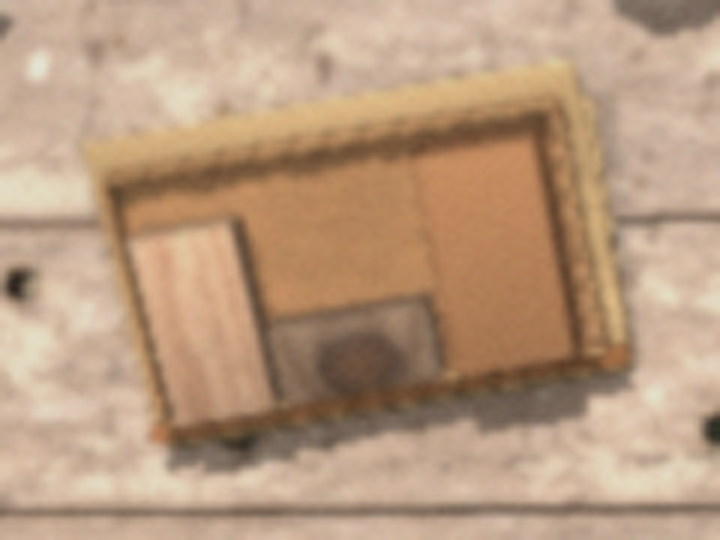

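Both blocks lie flat in the carton: the perch at (130–275, 215–425), the cork block at (415–575, 135–370). Next I'll grip the tin.

Request:
send_rows --series "0 0.01 0 -1 0 -7 1;0 0.01 0 -1 35 -7 1;0 0.01 0 -1 65 -7 1;0 0.01 0 -1 85 -7 1;0 0.01 0 -1 92 -7 1;0 0.01 0 -1 92 -7 1;0 0.01 0 -1 92 -7 0.6;0 0.01 0 -1 92 -7 0.6;0 0.01 0 -1 92 -7 0.6;0 0.01 0 -1 92 -7 0.6;0 0.01 0 -1 92 -7 0.6;0 0.01 0 -1 92 -7 0.6;0 0.01 0 -1 92 -7 0.6" --force 60

```text
clock: 17.72
position: [0.6148, -0.1529, 0.0297]
tool_rot: [-1.57, -0.002, 0.158]
force: [-2.9, 0.4, 7.4]
grip_width: 0.0648
```

Request:
send_rows --series "0 0 0 0 -3 0 0.6;0 0 0 0 -20 0 0.6;0 0 0 0 -60 0 0.6;0 0 0 0 -100 0 0.6;0 0 0 0 -140 0 0.6;0 0 0 0 -150 0 0.6;0 0 0 0 -150 0 0.6"

```text
clock: 18.3
position: [0.6158, -0.1533, 0.1825]
tool_rot: [-1.572, -0.007, 0.158]
force: [0.1, -0.2, -0.8]
grip_width: 0.0651
```

```bash
python3 - <<'E'
from h import *
p,M=carton([22,5,120],'x'); row(p,M); print(p)
E
```

```text
[ 0.001 -0.002 -0.483] [-20.   10.  303.4] from [ 0.6158 -0.1533  0.1825] [ 0.1 -0.2 -0.8] 0.0651 t 18.3
[0.54849303 0.14314384 0.17206888]
```

Request:
send_rows --series "0 0 -0.12 -20 0 41 0.6;0 0 -0.24 -20 0 82 0.6;0 0 -0.36 -20 0 123 0.6;0 0 -0.483 -20 0 164 0.6;0 0 -0.483 -20 0 205 0.6;0 0 -0.483 -20 0 245 0.6;0 0 -0.483 -20 5 280 0.6;0 0 -0.483 -20 10 303 0.6;0 0 -0.483 -20 10 303 0.6;0 0 -0.483 -20 10 303 0.6;0 0 -0.483 -20 10 303 0.6"

```text
clock: 19.22
position: [0.5473, 0.1376, 0.1682]
tool_rot: [-1.569, -0.483, 0.156]
force: [2.1, -0.6, -0.9]
grip_width: 0.0652
```

```bash
python3 - <<'E'
from h import *
p,M=carton([22,5,80],'x'); row(p,M); st(); print(monitor.observe()["qpos"].round(2))
im=cams.grab_frame("top"); crop(im,100,110,240,215,5,"pics/t12.png")
im=cams.grab_frame("side"); crop(im,110,110,250,230,5,"pics/s12.png")
E
```

```text
[ 0.    -0.004 -0.007] [ 3.9 37.5  5.3] from [0.5473 0.1376 0.1682] [ 2.1 -0.6 -0.9] 0.0652 t 19.2167
carton [ 18.3  -0.3 117.5] F carton [ 1.3 -0.9 -1.7] M [-0.04  0.53  0.02] w 0.0652 t 19.2167
[-0.28  0.39 -0.17  2.21  1.21  0.2  -1.42]
```

View pics/t12.png

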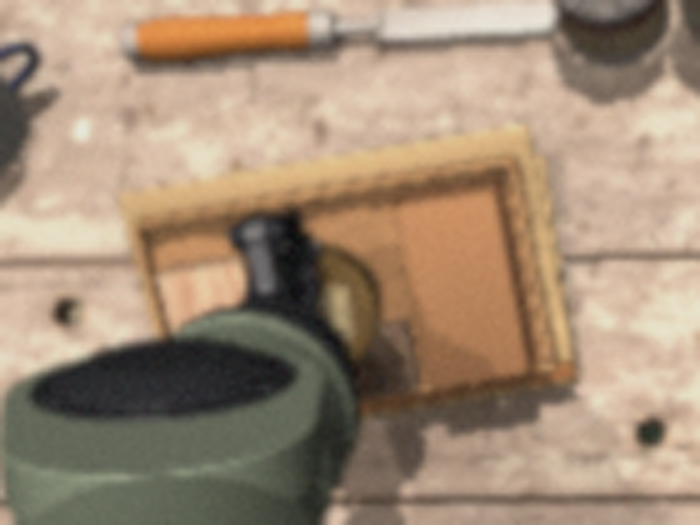

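View pics/s12.png

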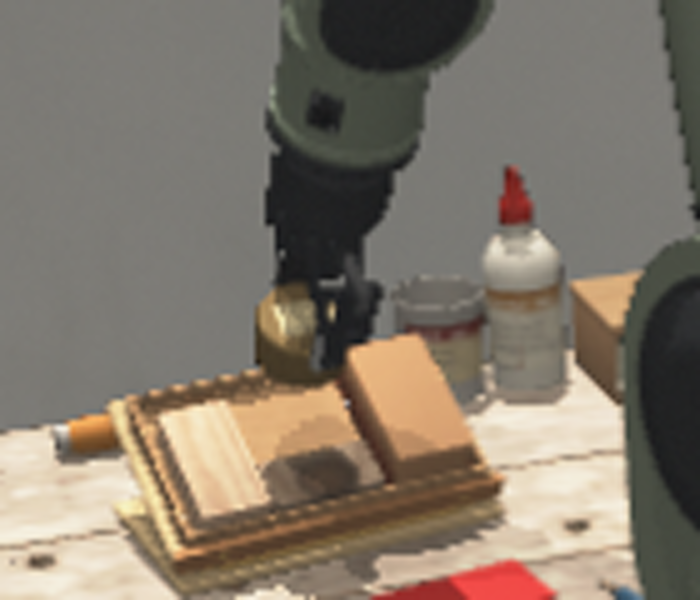

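```bash
python3 - <<'E'
from h import *
cc("top",[(381,302)],100,110,5,120)
cc("side",[(257,335)],110,110,5,112)
p,M=carton([22,5,45],'x'); row(p,M); st()
E
```

```text
top 120 [[19.6, -37.4]]
side 112 [[19.2, 45.8]]
[-0.008  0.006 -0.007] [ 4.4 72.5 -3. ] from [0.5459 0.1452 0.1681] [ 0.7 -1.2 -0.8] 0.0649 t 19.3167
carton [ 18.2   7.4 117.6] F carton [ 0.  -1.3 -0.9] M [-0.02  0.57  0.02] w 0.0649 t 19.3167
```

Request:
send_rows --series "0 0 0 4 25 -2 0.6;0 0 0 4 50 -2 0.6;0 0 0 4 70 -2 0.6;0 0 0 4 78 -2 0.6;0 0 0 4 80 -2 0.6;0 0 0 4 80 -2 0.6;0 0 0 4 80 -2 0.6;0 0 0 4 80 -2 0.6"

```text
clock: 19.98
position: [0.5882, 0.1418, 0.1003]
tool_rot: [-1.569, -0.483, 0.157]
force: [1.1, -0.6, -1.4]
grip_width: 0.0647
```

```bash
python3 - <<'E'
from h import *
st()
im=cams.grab_frame("top"); crop(im,100,110,240,215,5,"pics/t13.png")
im=cams.grab_frame("side"); crop(im,130,130,240,230,6,"pics/s13.png"); st()
E
```

```text
carton [22.6 -2.6 38.3] F carton [ 0.2 -0.7 -1.7] M [0.04 0.54 0.02] w 0.0647 t 19.9833
carton [22.8 -2.4 38.3] F carton [-0.  -0.2 -1.6] M [ 0.03  0.6  -0.03] w 0.0646 t 20.0833
```

View pics/t13.png

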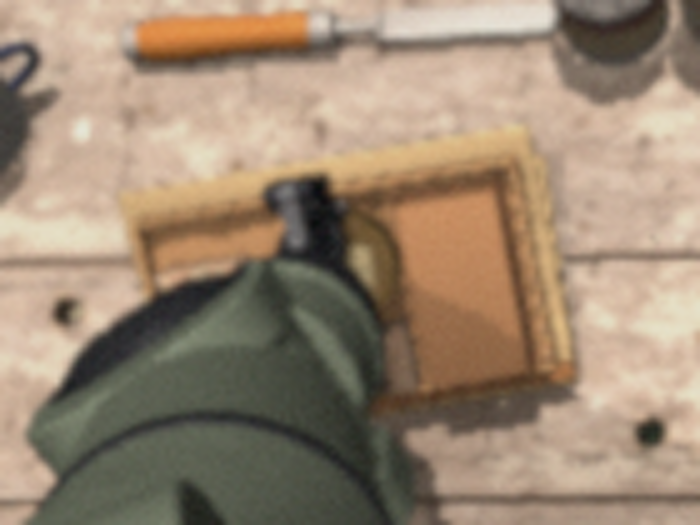

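View pics/s13.png

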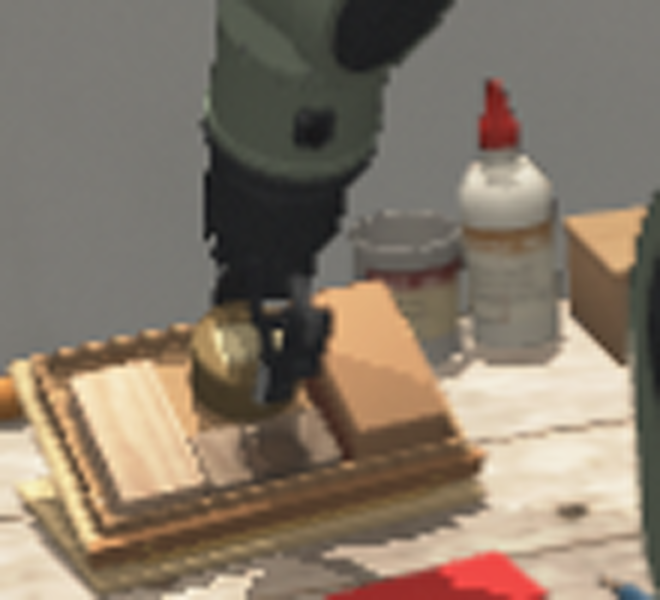

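Request:
send_rows --series "0 0 0 0 0 7 0.6;0 0 0 0 0 7 0.6;0 0 0 0 2 7 0.6;0 0 0 0 4 7 0.6;0 0 0 0 4 7 0.6;0 0 0 0 4 7 0.6;0 0 0 0 4 7 0.6"

```text
clock: 20.67
position: [0.589, 0.1495, 0.096]
tool_rot: [-1.568, -0.483, 0.157]
force: [-5.9, 0.4, 8.6]
grip_width: 0.0649
```

```bash
python3 - <<'E'
from h import *
st()
E
```

```text
carton [22.4  4.8 33.6] F carton [-1.1  1.3 10.3] M [0.27 0.41 0.03] w 0.0649 t 20.6667
```

Request:
send_rows --series "0 0 0 0 1 0 0.6;0 0 0 0 1 0 0.6;0 0 0 0 1 0 0.6"

```text
clock: 20.92
position: [0.5891, 0.1495, 0.0958]
tool_rot: [-1.568, -0.483, 0.158]
force: [-21.9, -3.8, 30.3]
grip_width: 0.0654
```

```bash
python3 - <<'E'
from h import *
st()
im=cams.grab_frame("side"); crop(im,130,130,240,230,6,"pics/s14.png"); st()
E
```

```text
carton [22.3  4.8 33.4] F carton [-5.4 -0.2 37.2] M [0.08 0.83 0.03] w 0.0654 t 20.9167
carton [22.4  4.8 33.4] F carton [-5.4 -0.5 37.4] M [ 0.01  0.84 -0.02] w 0.0649 t 20.9667
```

View pics/s14.png

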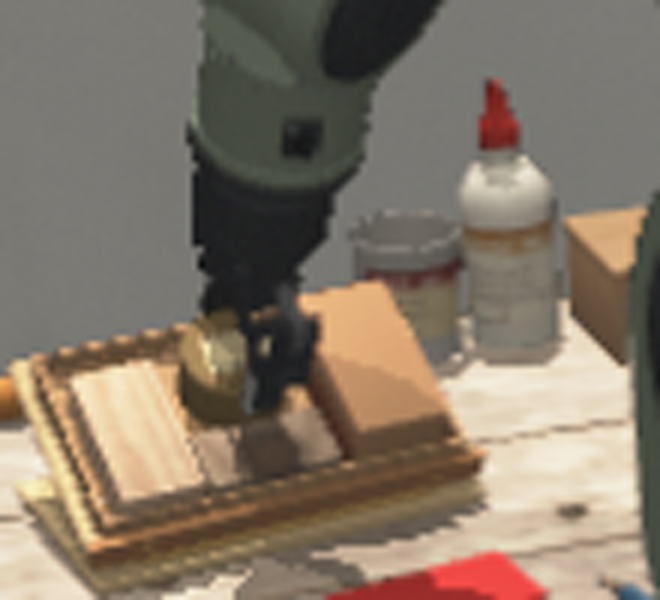

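Request:
send_rows --series "0 0 0 0 -1.5 0 0.9;0 0 0 0 -1.5 0 0.95;0 0 0 0 -1.5 0 0.95;0 0 0 0 -1.5 0 0.95;0 0 0 0 -1.5 0 0.95;0 0 0 0 -20 0 0.95;0 0 0 0 -60 0 0.95;0 0 0 0 -100 0 1;0 0 0 0 -120 -40 1;0 0 0 0 -120 -80 1;0 0 0 0 -120 -120 1;0 0 0 0 -120 -160 1;0 0 0 0 -120 -200 1;0 0 0 0 -120 -240 1;0 0 0 0 -120 -260 1;0 0 0 0 -120 -260 1"

```text
clock: 22.3
position: [0.5676, -0.0477, 0.1958]
tool_rot: [-1.57, -0.481, 0.158]
force: [-0.3, -0.1, -1.2]
grip_width: 0.0851
```

```bash
python3 - <<'E'
from h import *
st()
im=cams.grab_frame("top"); crop(im,110,125,230,215,6,"pics/t15.png"); cv2.imwrite("pics/t15f.png",cv2.resize(im[:,:,::-1],None,fx=1.5,fy=1.5))
im=cams.grab_frame("side"); crop(im,130,155,230,230,8,"pics/s15.png")
E
```

```text
carton [  23.  -186.4  146.4] F carton [-0.9 -0.1 -0.8] M [ 0.01  0.48 -0.02] w 0.0851 t 22.3
```

View pics/t15.png

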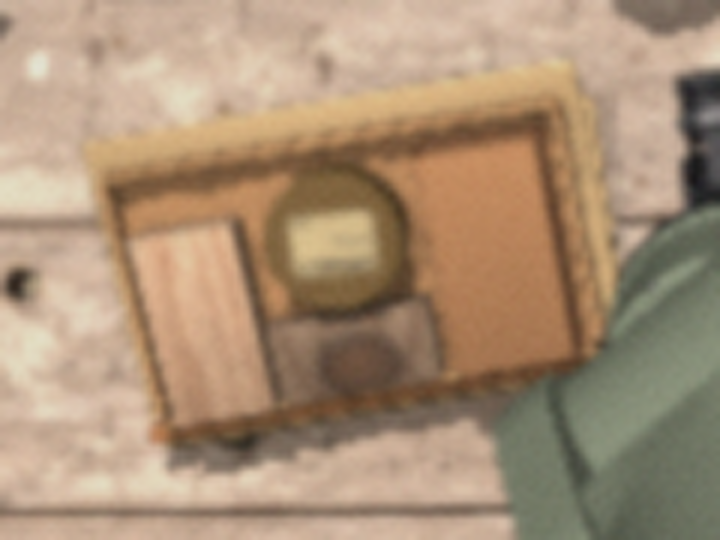

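View pics/s15.png

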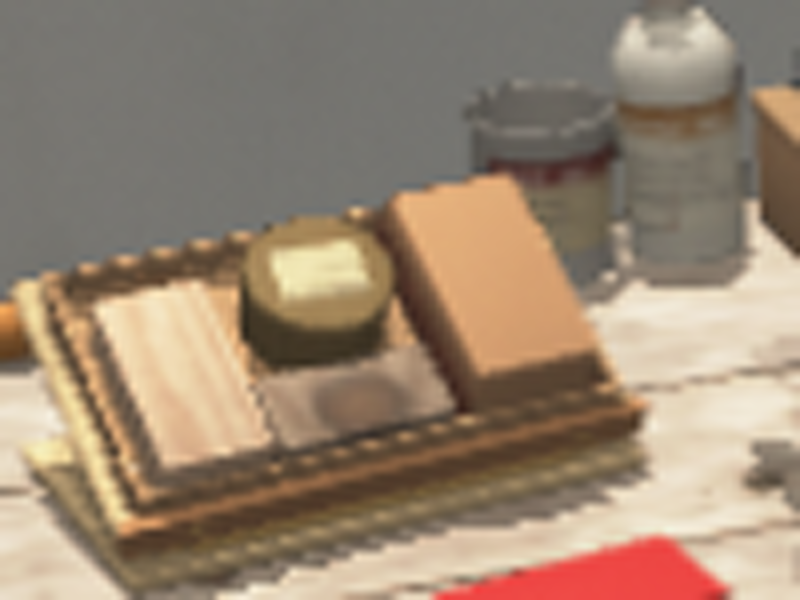

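View pics/t15f.png

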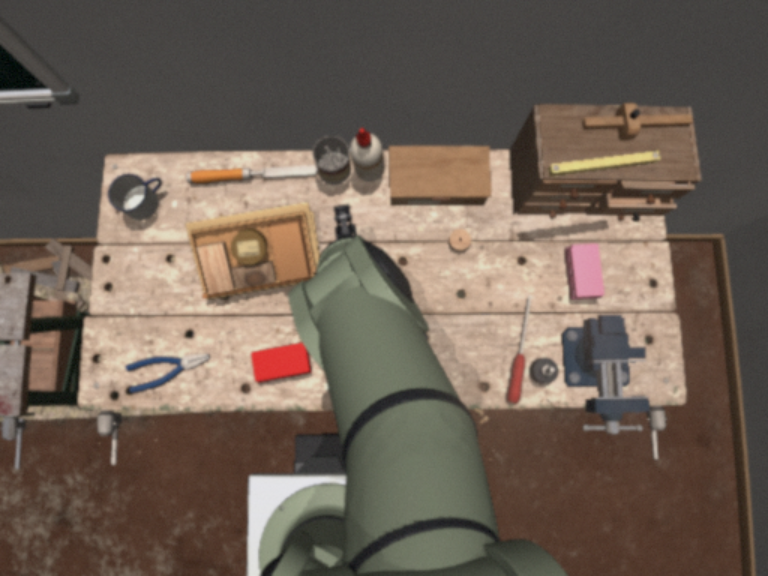

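```bash
python3 - <<'E'
from h import *
def tri(n,a,b):
    g=lambda p,u0,v0,s:[(p[0]+.5)/s-.5+u0,(p[1]+.5)/s-.5+v0]
    o1,d1=ray("top",g(a,110,125,6)); o2,d2=ray("side",g(b,130,155,8)); s=np.linalg.lstsq(np.c_[d1[0],-d2[0]],o2-o1,rcond=None)[0]
    x=(o1+s[0]*d1[0]+o2+s[1]*d2[0])/2; print(n,((x-FLOOR)@CM*1e3).round(1))
tri("tin",(338,237),(318,270)); tri("sand up",(415,157),(388,197)); tri("sand up r",(540,135),(512,174)); tri("sand low r",(580,357),(598,342)); tri("sand low l",(445,375),(478,377))
tri("block ul",(270,325),(262,378)); tri("block ur",(430,297),(428,347))
st()
E
```

```text
tin [23.1  3.2 33.4]
sand up [ 55.  -41.7  34.6]
sand up r [  55.2 -102.4   33.3]
sand low r [-53.3 -99.7  39.7]
sand low l [-54.  -37.1  38.3]
block ul [-18.   45.6  21.9]
block ur [-18.2 -33.1  17.4]
carton [  21.8 -191.7  146.2] F carton [-0.3  0.3  1.1] M [-0.    0.49 -0.01] w 0.0855 t 22.4
```

```bash
python3 - <<'E'
from h import *
print(bot.job_done())
E
```

```text
the job is handed in; nothing more can be done
None
```

I packed all three items beside the small block and handed the job in at about 22.4 s of the 67 s allowed.

- **Layout:** The perch block lies lengthwise up the slope on the +y side of the small block, and the sanding block lies the same way on the -y side. The tin stands just above the small block, between the other two.
- **Final pictures:** Both cameras, about a second after the tin was released, show all four things flat and upright inside the carton. The hole plug, pliers and the red and pink look-alikes have not moved. The arm was well clear with near-zero wrist force.
- **Disagreements:**
  - My first camera estimate of the carton bottom was about 7 mm low. I set the final heights by touch instead, at about 19–37 N.
  - The touch heights then differed by about 4 mm between the perch and the other two.
  - Triangulated heights scattered too: the sanding block's low end read about 5 mm higher than its high end. I took this as camera error, because the part of its front face showing above the low wall fits it lying flat.
  - On the way in, the perch probably touched the low wall (34 N) and the sanding block seemed to brush it (7 N). I moved both up the slope before releasing them.

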